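Set out the warming and stirring station

TASK

Set out the warming station: on the hot plate's ceramic top, in a centred row square with the plate, put the wide-holed aluminium block on the left (seen from the robot) and the fine-holed block on the right, with the black spacer bar standing on its long edge between them, its flat faces towards the blocks, so that each block sits next to the bar with only a few millimetres of gap or none. Put the steel beaker in the middle of the stirrer's round plate, and stand the amber bottle on the bench beside the stirrer, on the side that faces the hot plate, straight out sideways from the middle of the round plate and about 3 cm clear of the stirrer's side. Everything ends upright and at rest, and the wash bottle and tip box are left alone.

Things in the scene. Friction and masses are not known exactly. Their poses are not given: they have to be found in the camera images.
- hotplate: Hot plate, fixed: white box, lower grey control panel (up to 52 mm high) along its front (robot side). Origin on the bench (z=0) under the centre of its white ceramic plate: 124 (x) by 190 mm (y), flat top 70 mm up. x to its back, y to its left seen from the robot, z up. Housing 65 mm behind, 108 mm in front, 100 mm either side of the origin. Stands left or right on the bench, turned up to 0.25 rad.
- stirrer: Magnetic stirrer, fixed: blue box, lower control strip (up to 58 mm high) along its front (robot side). Origin on the bench (z=0) under the centre of its round flat steel plate: 120 mm across, top 80 mm up. x to its back, y to its left seen from the robot, z up. Housing 65 mm behind, 98 mm in front, 65 mm either side of the origin. On the other side from the hot plate, turned up to 0.25 rad.
- wide_block_mid (a point): Centre (half-way up) of the wide-holed tube block: a loose aluminium block 60 by 60 mm and 50 mm high, with four wide holes (18 mm) in its top. Axes along its edges, z is up. 0.27 to 0.47 kg.
- fine_block_mid (a point): Centre (half-way up) of the fine-holed tube block: a loose aluminium block 60 by 60 mm and 40 mm high, with nine narrow holes (9 mm) in its top. Axes along its edges, z is up. 0.25 to 0.45 kg.
- spacer_mid (a point): Centre (half-way up) of the spacer bar: a loose plain black plastic bar standing on its long narrow edge: 60 mm long (its x), 14 mm thick (its y), 55 mm high (its z, up).
- beaker_mid (a point): Centre (half-way up) of the beaker: a loose open round steel cup standing upright, 64 mm across its rim, a little narrower at the foot, 80 mm high. z is up.
- bottle_mid (a point): Centre (half-way up) of the reagent bottle: a loose closed amber glass bottle with paper label and white cap, standing upright, 60 mm across the body, 130 mm high; at this height the body is a straight cylinder. z is up.
- wash_bottle: Bystander: loose white wash bottle with a blue cap and spout, 66 mm across, 200 mm high, standing at the back between the instruments. Origin at the centre of its underside. Leave it alone.
- tip_box: Bystander: loose grey box of yellow pipette tips, 85 by 125 mm, 58 mm high, on the far left of the bench. Origin at the centre of its underside. Leave it alone.
Mind the look-alikes: they are no part of the job. Several things look just like the part that bears spacer_mid: the one meant starts nearest to the robot's base.

How it is judged:
By the outcome, as a careful person would: the job done as asked, in the order asked, and still so for the second after the job is handed in, with the robot touching nothing.
It also fails if it takes over 128 s, if anything falls off the work surface, if the arm or the gripper's body presses on something with over 40 N, if the wrist force passes 120 N, or if a joint passes its speed limit or range.

ROBOT

A 6-joint arm with a two-finger parallel gripper is mounted at the origin on the work surface. World frame = base frame: x ahead of the robot, y to its left, z up, the work surface at z = 0. Lengths are in m, angles in rad, forces in N, time in s.
With the tool pointing down it reaches from about 0.35 to 0.85 m from the base axis. Payload 8.1 kg.
Tool frame: the origin (TCP) lies on the front face of the gripper's body, between the roots of the fingers; the fingertips stand 73 mm ahead of it and the grasp point (between the pads) lies 54 mm ahead of it; z points along the fingers, y is the line along which they close (so a half turn about z gives the same grasp; the last joint's range is limited). The gripper opens to 85 mm and grips with 20 to 120 N. Pads are 22 mm wide; open, the fingers measure 114 mm over their backs; the gripper's body (76 mm by 85 mm) begins 54 mm behind the grasp point. The pads swing forward as they close: fully open they stand 13 mm farther back than shut.
Start: joints at [-1.432, 0.13, 1.488, -0, 1.523, -0.085], TCP at [0.133, -0.585, 0.304] pointing down, gripper open.
Joint ranges: [-2.96, 2.96], [-0.89, 2.26], [0.02, 2.5], [-1.34, 4.48], [0, 2.73], [-2.66, 2.66]. Speed limits (rad/s): [2.39, 2.39, 2.79, 3.14, 3.14, 3.14].

INTERFACE

Orientations are given as a 3x3 rotation matrix whose columns are the frame's x, y, z axes.
In Python, from cell import env, imaging gives the robot as it stands.
- The arm moves only by the tool servo_tool, never from a script. Its argument "series" is a list of rows, each a list of 7 numbers: the shift along the tool's x, y, z in mm, then the turn, a rotation vector about the tool's x, y, z in degrees, then the closure, from 0 (fully open) to 1 (shut). A call has 1 to 5 rows; each row shifts and turns the commanded pose from where the row before left it, along the tool's axes as they then stand; what a row does not reach is not made up. A row lasts 1/8 s, in which the tool goes at most 62.5 mm and 10.7 degrees, less where a joint would pass 70% of its speed; a pose out of reach is approached as far as the arm can. A call with a gripper value outside its range is refused whole. The fingers move at their own pace and stop on an object; the grip force is fixed at half the most. Time passes only in rows, so rows that do not move let the fingers close. It gives the time, the measured TCP pose, the force, the opening and the grip force at its end, in the units of the state.
- env.read_state(): the state, without advancing time (a new reading comes with each control period).
- imaging.get_image(name): name is "scene" or "top"; returns the picture (400x640x3 uint8, blue, green, red); there is no depth.
- imaging.get_calibration(name): a dict with "fx", "fy", "cx", "cy" (pixels), "R" (3x3) and "t" (3): a world point X has camera coordinates R X + t. Camera axes: x right, y down, z forward; pixel columns grow to the right and rows downward; lengths in m; the calibration is good to about 2 mm. A picture is of the moment at which its call begins. get_calibration takes no time and is no camera call.
- env.sign_off(): hands the job in; it is judged then, once.
The state is a dict: "clock": time; "q": joint angles; "dq": joint speeds; "joint_torque": joint torques, N m; "ee_pos": TCP position; "orientation": TCP orientation; "force": force on the tool from outside, world axes, zero at the start; "wrist_torque": the same for the moment, N m; "width": finger opening in m; "grip_force": force on a finger pad.
Only numpy, scipy, OpenCV 4.12 (cv2) and the standard library are available. Lean on these libraries where they do the work, as an engineer would, in place of code of your own. Each camera call takes 0.05 s, during which the arm holds its last target. There are 200 camera calls.

## Working session

There is one attempt and no reset: what is moved stays moved. The work goes in short steps, Python scripts to look and compute and a tool call to move; the robot and the scene stay as the last step left them, time stands still between calls to the robot, and variables do not carry over. Pictures are saved under pics/ and viewed, at most 14 in all, crops included, and the job is handed in when it is done.

Besides the shell and the picture viewer there is one more tool, called as name([rows], argument=value, ...), one row to a line, values as JSON. servo_tool: Moves the arm, as the interface text tells. Its arguments: {"type":"object","properties":{"series":{"type":"array"}},"required":["series"]}

```bash
ls; mkdir -p pics
python3 - <<'E'
from cell import env, imaging
import cv2,json
for n in("scene","top"):
    cv2.imwrite(f"pics/{n}0.png",imaging.get_image(n)); c=imaging.get_calibration(n); print(n,c)
s=env.read_state(); print(s)
E
```

```text
pics
scene {'fx': 364.3878142625412, 'fy': 364.3878142625412, 'cx': 328.81387009928824, 'cy': 197.63662163571652, 'R': array([[-0.77444675,  0.63224286, -0.02238726],
       [ 0.34775813,  0.3958812 , -0.84990727],
       [-0.52848511, -0.66599327, -0.5264565 ]]), 't': array([ 0.38716477, -0.16810594,  1.37337353])}
top {'fx': 466.5848471883561, 'fy': 466.5848471883561, 'cx': 323.9537765632586, 'cy': 199.66249915648808, 'R': array([[-0.00681437, -0.99971491, -0.02288365],
       [-0.99352059,  0.00936482, -0.11326575],
       [ 0.11344776,  0.02196354, -0.99330117]]), 't': array([0.13827791, 0.58721602, 1.39085914])}
{'clock': 0.1, 'q': array([-1.43241621e+00,  1.31089952e-01,  1.48920980e+00, -1.54373092e-05,
        1.52304138e+00, -8.54244001e-02]), 'dq': array([ 7.98480481e-05, -3.05778299e-03, -1.38467144e-03, -1.00199081e-03,
       -1.10973804e-03, -1.09218795e-03]), 'joint_torque': array([ 2.23358424e-03, -5.70952213e+01, -5.01944840e+01,  5.49912500e-05,
        8.09146150e-03, -1.56433509e-05]), 'ee_pos': array([ 0.13311216, -0.58463719,  0.30292503]), 'orientation': array([[ 9.75059981e-01,  2.21941362e-01, -2.56454819e-04],
       [ 2.21941470e-01, -9.75058456e-01,  1.72963242e-03],
       [ 1.33818534e-04, -1.74341331e-03, -9.99998471e-01]]), 'force': array([ 0.11361644,  0.46912884, -0.20075435]), 'wrist_torque': array([0.03389348, 0.02201134, 0.01124309]), 'grip_force': 0.0, 'width': 0.08571697232490696}
```

View pics/top0.png

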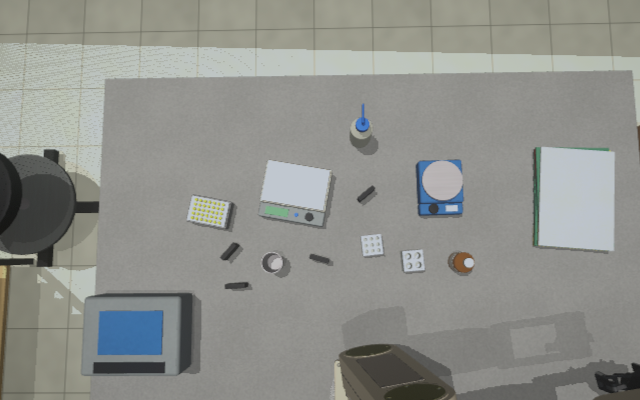

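View pics/scene0.png

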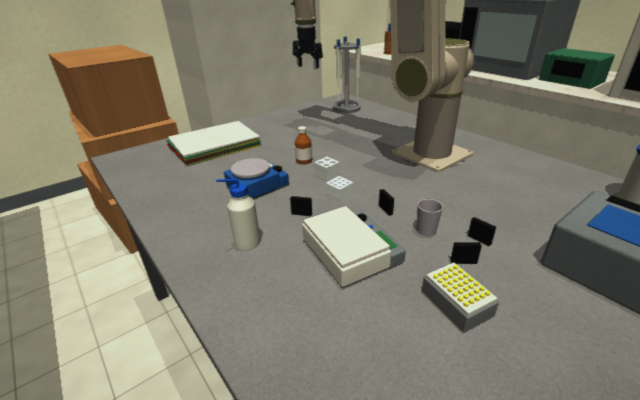

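```bash
cat > h.py <<'E'
import numpy as np, cv2
from cell import env, imaging
def ray(n,uv,z):
    c=imaging.get_calibration(n); R=np.array(c["R"]);t=np.array(c["t"])
    uv=np.atleast_2d(uv).astype(float)
    d=np.c_[(uv[:,0]-c["cx"])/c["fx"],(uv[:,1]-c["cy"])/c["fy"],np.ones(len(uv))]@R
    C=-R.T@t
    return C+d*((z-C[2])/d[:,2])[:,None]
def proj(n,X):
    c=imaging.get_calibration(n); p=np.atleast_2d(X)@np.array(c["R"]).T+c["t"]
    return np.c_[p[:,0]/p[:,2]*c["fx"]+c["cx"],p[:,1]/p[:,2]*c["fy"]+c["cy"]]
def blob(mask,roi):
    x0,y0,x1,y1=roi; m=np.zeros(mask.shape,np.uint8); m[y0:y1,x0:x1]=mask[y0:y1,x0:x1]
    cs,_=cv2.findContours(m,cv2.RETR_EXTERNAL,cv2.CHAIN_APPROX_NONE)
    return max(cs,key=cv2.contourArea)
def crop(im,roi,f,name):
    x0,y0,x1,y1=roi; cv2.imwrite("pics/"+name,cv2.resize(im[y0:y1,x0:x1],None,fx=f,fy=f,interpolation=cv2.INTER_CUBIC))
E
python3 - <<'E'
from h import *
im=cv2.imread("pics/top0.png"); crop(im,(250,150,490,290),3.3,"c1.png")
hsv=cv2.cvtColor(im,cv2.COLOR_BGR2HSV)
def st(p): print(p,im[p[1],p[0]],hsv[p[1],p[0]])
for p in[(300,185),(442,180),(422,175),(320,258),(372,237),(405,253),(273,256),(469,262),(455,262),(350,230),(390,290),(278,266)]: st(p)
E
```

```text
(300, 185) [207 199 192] [106  18 207]
(442, 180) [180 179 183] [173   6 183]
(422, 175) [153 124 108] [109  75 153]
(320, 258) [70 70 70] [ 0  0 70]
(372, 237) [180 178 173] [ 99  10 180]
(405, 253) [199 194 188] [104  14 199]
(273, 256) [139 139 142] [  0   5 142]
(469, 262) [205 196 190] [108  19 205]
(455, 262) [ 51  83 123] [ 13 149 123]
(350, 230) [140 143 144] [ 23   7 144]
(390, 290) [145 148 149] [ 23   7 149]
(278, 266) [184 184 188] [  0   5 188]
```

View pics/c1.png

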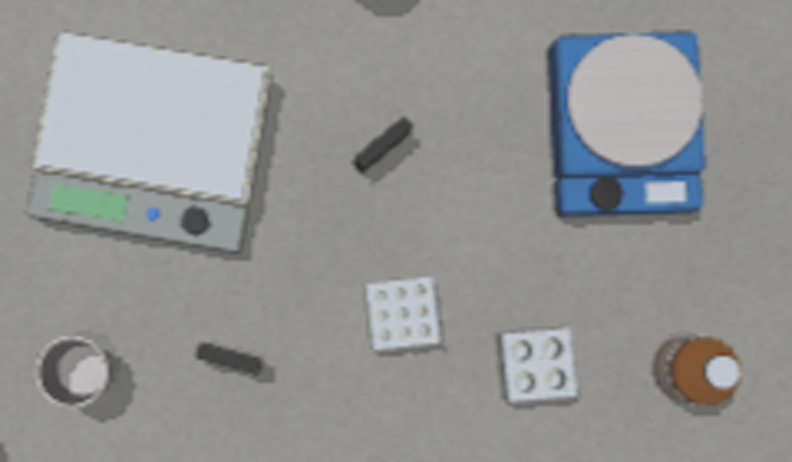

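Crop shows: hot plate ceramic centred ~(296,187), stirrer disc (442,180), fine block (372,245), wide block (413,261), near spacer (320,258), beaker (273,262), bottle (462,262).

```bash
cat > meas.py <<'E'
from h import *
def rect(n,c,z,name):
    P=ray(n,c[:,0,:],z)[:,:2]; r=cv2.minAreaRect((P*1000).astype(np.float32))
    print(name,"c",np.round(r[0],1),"size",np.round(r[1],1),"ang",round(r[2],1)); return r
E
python3 - <<'E'
from meas import *
im=cv2.imread("pics/top0.png"); hsv=cv2.cvtColor(im,cv2.COLOR_BGR2HSV); V=hsv[...,2].astype(int);S=hsv[...,1].astype(int);H=hsv[...,0]
rect("top",blob((V>172)*(S<40),(250,150,340,215)),.07,"ceramic 190x124")
mb=((H>95)&(H<120)&(S>70))
c=blob(mb,(410,150,475,225)); rect("top",c,.075,"stirrer 130x163")
c=blob((V>160)*(S<40),(415,155,470,203)); P=ray("top",c[:,0],.08)[:,:2]*1000
print("disc",cv2.fitEllipse(P.astype(np.float32)))
rect("top",blob((V>165)*(S<40),(355,228,390,262)),.04,"fine")
rect("top",blob((V>168)*(S<40),(395,242,432,278)),.05,"wide")
for roi in[(305,248,335,270),(355,180,380,207),(215,238,245,265),(220,275,255,295)]:
    rect("top",blob(V<95,roi),.055,"bar")
c=blob((V>165)*(S<40),(460,250,480,272)); print("cap",rect("top",c,.13,"cap"))
m=((H<25)&(S>90)); c=blob(m,(445,245,480,280)); rect("top",c,.06,"amber")
g=im[248:277,258:290]; crop(im,(255,240,295,285),10,"bk.png")
# scene bottle amber
ims=cv2.imread("pics/scene0.png"); crop(ims,(280,110,460,290),4,"sc.png")
E
```

```text
ceramic 190x124 c [629.2 219. ] size [194.8 125.9] ang 79.8
stirrer 130x163 c [ 618.6 -209.7] size [163.1 132.5] ang 1.0
disc ((639.4141235351562, -217.46121215820312), (115.02935791015625, 115.54984283447266), 148.5339813232422)
fine c [451.1  -8.9] size [60.4 60.8] ang 6.0
wide c [ 403.6 -130. ] size [60.  60.6] ang 5.7
bar c [410.8 147.8] size [59.2 15. ] ang 73.8
bar c [603.2   7.3] size [17.7 64.4] ang 39.3
bar c [433.5 415.8] size [23.4 64.5] ang 48.4
bar c [332.9 394. ] size [17.1 69.1] ang 4.0
cap c [ 398.7 -270.5] size [25.1 22.1] ang 89.6
cap ((398.7291564941406, -270.5430603027344), (25.121009826660156, 22.117630004882812), 89.62379455566406)
amber c [ 397.2 -271.9] size [54.5 56.2] ang 82.4
```

View pics/bk.png

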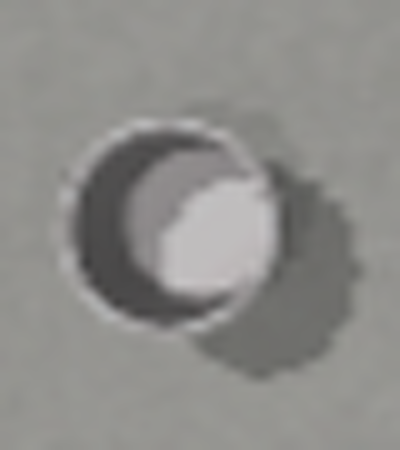

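View pics/sc.png

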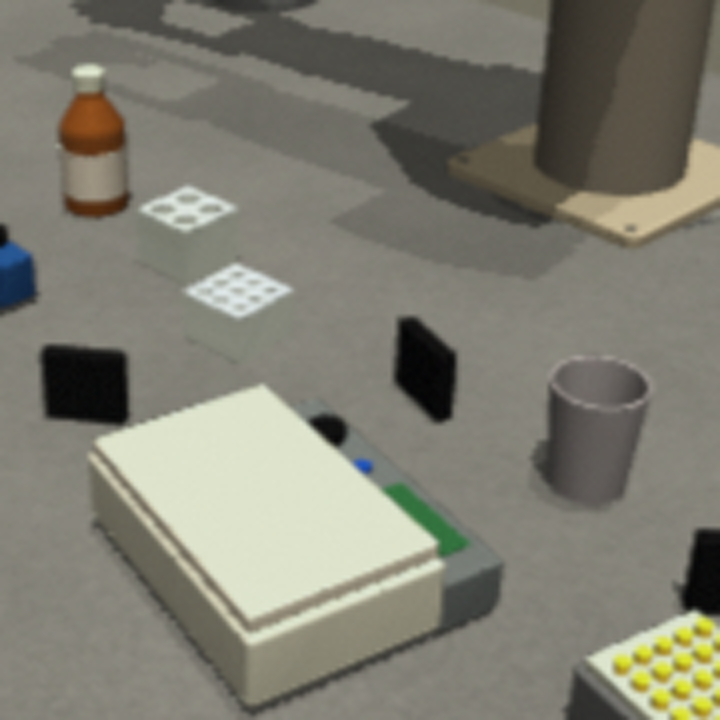

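Run:
```python
from h import *
im=cv2.imread("pics/top0.png")
# sampled profiles along plate axes (mean over strips), z=.07
a=np.radians(-10.2); ex=np.array([np.cos(a),np.sin(a)]); ey=np.array([-ex[1],ex[0]]); o=np.array([.629,.219])
def prof(e,f,r,w):
    out=[]
    for s in r:
        P=np.array([np.r_[o+e*s+f*t,.07] for t in np.linspace(-w,w,25)])
        uv=proj("top",P).astype(np.float32)
        out.append(cv2.remap(im,uv[:,0].reshape(-1,1),uv[:,1].reshape(-1,1),cv2.INTER_LINEAR).reshape(-1,3).mean(0))
    return np.array(out).round().astype(int)
for nm,e,f,lo,w in(("x",ex,ey,.062,.07),("y",ey,ex,.095,.04)):
    for sg in(1,-1):
        r=np.arange(lo-.014,lo+.016,.002)*sg
        print(nm,sg); print([(round(s*1000),*p) for s,p in zip(r,prof(e,f,r,w).tolist())])
bu=ray("top",[[271.4,262.0]],.08); print("beaker",bu)
```

```text
x 1
[(48, 207, 199, 192), (50, 207, 199, 192), (52, 207, 199, 192), (54, 207, 199, 192), (56, 207, 199, 192), (58, 207, 199, 192), (60, 204, 196, 190), (62, 191, 187, 182), (64, 158, 160, 159), (66, 143, 146, 147), (68, 147, 151, 151), (70, 148, 151, 152), (72, 148, 151, 151), (74, 148, 151, 152), (76, 147, 151, 151)]
x -1
[(-48, 207, 199, 192), (-50, 207, 199, 192), (-52, 207, 199, 192), (-54, 207, 199, 192), (-56, 207, 199, 192), (-58, 194, 189, 184), (-60, 163, 165, 163), (-62, 145, 152, 152), (-64, 122, 129, 128), (-66, 120, 124, 121), (-68, 141, 142, 137), (-70, 151, 152, 147), (-72, 151, 154, 146), (-74, 144, 154, 138), (-76, 138, 153, 131)]
y 1
[(81, 207, 199, 192), (83, 207, 199, 192), (85, 207, 199, 192), (87, 207, 199, 192), (89, 207, 199, 192), (91, 205, 198, 191), (93, 198, 194, 188), (95, 182, 182, 178), (97, 162, 166, 164), (99, 148, 153, 153), (101, 145, 149, 149), (103, 146, 150, 150), (105, 146, 150, 150), (107, 146, 150, 150), (109, 146, 150, 150)]
y -1
[(-81, 207, 199, 192), (-83, 207, 199, 192), (-85, 207, 199, 192), (-87, 207, 199, 192), (-89, 207, 199, 192), (-91, 204, 197, 190), (-93, 188, 185, 180), (-95, 171, 173, 171), (-97, 155, 164, 163), (-99, 141, 150, 150), (-101, 121, 128, 128), (-103, 104, 107, 107), (-105, 105, 108, 108), (-107, 109, 111, 111), (-109, 109, 111, 111)]
beaker [[0.4013127 0.2873423 0.08     ]]
```

```bash
cat > plan.py <<'E'
from h import *
# waypoints: (x,y,z mm, yaw deg, closure, maxstep mm); prints tool-axis rows, rounded, tracked with rounding
def plan(wps,start=None):
    s=env.read_state(); R=np.array(s["orientation"]); p=np.array(s["ee_pos"])*1000; yaw=np.degrees(np.arctan2(R[1,0],R[0,0]))
    print("t",round(s["clock"],2),"pos",p.round(1),"yaw",round(yaw,2),"zax",R[:,2].round(4),"w",round(s["width"],4),"q",np.degrees(s["q"]).round(0))
    for x,y,z,w,c,st in wps:
        t=np.array([x,y,z],float); n=max(1,int(np.ceil(max(np.linalg.norm(t-p)/st,abs(w-yaw)/10))))
        rows=[]
        for i in range(n):
            d=(t-p)/(n-i); dw=(w-yaw)/(n-i); a=np.radians(yaw)
            A=np.array([[np.cos(a),np.sin(a),0],[np.sin(a),-np.cos(a),0],[0,0,-1]])
            sh=np.round((d@A)*2)/2; tz=np.round(-dw*2)/2
            p=p+A@sh; yaw-=tz; rows.append([*sh.tolist(),0,0,tz,c])
        print((x,y,z,w)); [print("  ",r) for r in rows]
def loc(o,yaw,lx,ly):
    a=np.radians(yaw); return np.array(o)+np.array([np.cos(a)*lx-np.sin(a)*ly,np.sin(a)*lx+np.cos(a)*ly])
HP=(630.6,219.4);HY=-10.2
E
python3 - <<'E'
from plan import *
plan([(403.6,-130,150,5.7,0,58),(403.6,-130,78,5.7,0,36)])
E
```

```text
t 0.1 pos [ 133.1 -584.6  302.9] yaw 12.82 zax [-3.0e-04  1.7e-03 -1.0e+00] w 0.0857 q [-82.   8.  85.  -0.  87.  -5.]
(403.6, -130, 150, 5.7)
   [36.5, -38.5, 15.5, 0, 0, np.float64(0.5), 0]
   [36.0, -38.5, 15.5, 0, 0, np.float64(0.5), 0]
   [36.0, -39.0, 15.0, 0, 0, np.float64(1.0), 0]
   [35.0, -39.5, 15.5, 0, 0, np.float64(0.5), 0]
   [35.0, -40.0, 15.0, 0, 0, np.float64(1.0), 0]
   [34.0, -40.5, 15.5, 0, 0, np.float64(0.5), 0]
   [33.5, -40.5, 15.0, 0, 0, np.float64(1.0), 0]
   [33.0, -41.5, 15.5, 0, 0, np.float64(0.5), 0]
   [32.5, -41.5, 15.0, 0, 0, np.float64(1.0), 0]
   [32.0, -42.5, 15.5, 0, 0, np.float64(0.5), 0]
(403.6, -130, 78, 5.7)
   [0.0, 0.0, 36.0, 0, 0, np.float64(0.0), 0]
   [0.0, 0.0, 36.0, 0, 0, np.float64(0.0), 0]
```

servo_tool([
  [36.5,-38.5,10,0,0,0.5,0],
  [36,-38.5,10,0,0,0.5,0],
  [36,-39,10,0,0,1,0],
  [35,-39.5,10,0,0,0.5,0],
  [35,-40,10,0,0,1,0],
])

```text
clock: 0.72
ee_pos: [0.2691, -0.3559, 0.2532]
orientation: [[0.987, 0.161, -0.0], [0.161, -0.987, 0.0], [-0.0, -0.0, -1.0]]
force: [0.7, 1.4, 0.9]
width: 0.0857
grip_force: 0.0
```

servo_tool([
  [34,-40.5,10,0,0,0.5,0],
  [33.5,-40.5,10,0,0,1,0],
  [33,-41.5,20,0,0,0.5,0],
  [32.5,-41.5,25,0,0,1,0],
  [32,-42.5,35,0,0,0.5,0],
])

```text
clock: 1.35
ee_pos: [0.4043, -0.1297, 0.1546]
orientation: [[0.995, 0.101, 0.002], [0.101, -0.995, -0.001], [0.002, 0.001, -1.0]]
force: [0.5, -0.5, -0.7]
width: 0.0856
grip_force: 0.0
```

servo_tool([
  [0,0,0,0,0,0,0],
  [0,0,0,0,0,0,0],
])

```text
clock: 1.6
ee_pos: [0.403, -0.131, 0.1545]
orientation: [[0.995, 0.103, -0.001], [0.103, -0.995, -0.0], [-0.001, -0.0, -1.0]]
force: [0.3, -0.5, 0.0]
width: 0.0858
grip_force: 0.0
```

Run:
```python
from plan import *
plan([(403.6,-130,78,5.7,0,36)])
```

```text
t 1.6 pos [ 403.  -131.   154.5] yaw 5.9 zax [-8.e-04 -1.e-04 -1.e+00] w 0.0858 q [-25. -13. 122.  -0.  72.  59.]
(403.6, -130, 78, 5.7)
   [0.0, -0.5, 25.5, 0, 0, np.float64(0.0), 0]
   [0.5, -0.0, 25.5, 0, 0, np.float64(0.0), 0]
   [0.0, -0.5, 25.5, 0, 0, np.float64(0.0), 0]
```

servo_tool([
  [0.5,-0.5,25.5,0,0,0,0],
  [0,-0.5,25.5,0,0,0,0],
  [0,0,25,0,0,0,0],
  [0,0,0,0,0,0,1],
  [0,0,0,0,0,0,1],
])

```text
clock: 2.22
ee_pos: [0.4041, -0.1312, 0.0801]
orientation: [[0.995, 0.1, 0.002], [0.1, -0.995, -0.001], [0.001, 0.001, -1.0]]
force: [-1.1, -0.0, -1.6]
width: 0.0594
grip_force: 65.1
```

servo_tool([
  [0,0,0,0,0,0,1],
  [0,0,0,0,0,0,1],
])

```text
clock: 2.48
ee_pos: [0.4041, -0.1306, 0.0796]
orientation: [[0.995, 0.101, 0.002], [0.101, -0.995, -0.001], [0.001, 0.001, -1.0]]
force: [-1.2, -1.0, 2.3]
width: 0.0594
grip_force: 65.6
```

Run:
```python
from h import *
crop(imaging.get_image("scene"),(220,70,480,260),3,"g1.png"); print(env.read_state()["ee_pos"])
```

```text
[ 0.40413788 -0.13058585  0.07956718]
```

View pics/g1.png

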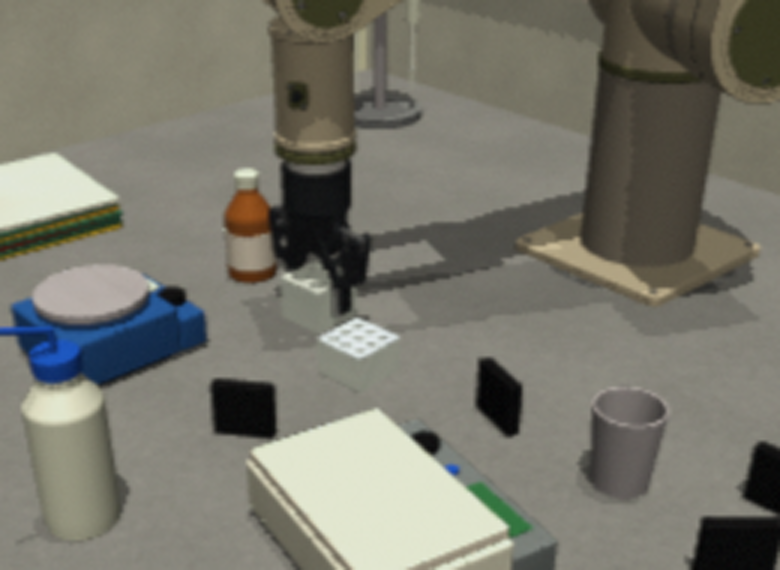

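servo_tool([
  [0,0,0,0,0,0,0],
  [0,0,0,0,0,0,0],
  [0,0,-35,0,0,0,0],
  [0,0,-35,0,0,0,0],
  [0,0,0,0,0,-10,0],
])

```text
clock: 3.15
ee_pos: [0.4055, -0.1308, 0.1518]
orientation: [[0.961, 0.276, 0.005], [0.276, -0.961, -0.002], [0.004, 0.004, -1.0]]
force: [-0.2, 0.3, -0.7]
width: 0.0857
grip_force: 0.0
```

servo_tool([
  [0,0,0,0,0,-10,0],
  [0,0,0,0,0,-10,0],
  [0,0,0,0,0,-10,0],
  [0,0,0,0,0,-10,0],
  [0,0,0,0,0,-10,0],
])

```text
clock: 3.78
ee_pos: [0.4035, -0.1299, 0.1485]
orientation: [[0.404, 0.915, -0.0], [0.915, -0.404, 0.0], [0.0, -0.0, -1.0]]
force: [-0.4, -0.2, 0.6]
width: 0.0855
grip_force: 0.0
```

servo_tool([
  [0,0,0,0,0,-10,0],
  [0,0,0,0,0,-10,0],
  [0,0,0,0,0,-10,0],
  [0,0,0,0,0,0,0],
  [0,0,0,0,0,0,0],
])

```text
clock: 4.4
ee_pos: [0.4035, -0.13, 0.1485]
orientation: [[-0.098, 0.995, -0.0], [0.995, 0.098, 0.0], [0.0, -0.0, -1.0]]
force: [0.4, -0.4, 1.3]
width: 0.0859
grip_force: 0.0
```

Run:
```python
from plan import *
plan([(404.1,-130.6,78,95.8,0,36)])
```

```text
t 4.4 pos [ 403.5 -130.   148.5] yaw 95.6 zax [-1.e-04  1.e-04 -1.e+00] w 0.0859 q [-25. -13. 122.   0.  71. -30.]
(404.1, -130.6, 78, 95.8)
   [-0.5, 0.5, 35.0, 0, 0, np.float64(-0.0), 0]
   [-0.0, 0.0, 35.5, 0, 0, np.float64(-0.0), 0]
```

servo_tool([
  [0,0,35,0,0,0,0],
  [0,0,35,0,0,0,0],
  [0,0,0,0,0,0,1],
  [0,0,0,0,0,0,1],
  [0,0,0,0,0,0,1],
])

```text
clock: 5.03
ee_pos: [0.4044, -0.1305, 0.0799]
orientation: [[-0.101, 0.995, 0.002], [0.995, 0.101, -0.001], [-0.001, 0.002, -1.0]]
force: [-0.9, 0.4, -1.9]
width: 0.0596
grip_force: 65.4
```

servo_tool([
  [0,0,0,0,0,0,1],
  [0,0,-40,0,0,0,1],
  [0,0,-40,0,0,0,1],
  [0,0,-40,0,0,0,1],
  [0,0,0,0,0,0,1],
])

```text
clock: 5.65
ee_pos: [0.4057, -0.131, 0.2028]
orientation: [[-0.101, 0.995, 0.007], [0.995, 0.101, -0.003], [-0.004, 0.007, -1.0]]
force: [0.1, -0.5, -3.2]
width: 0.0592
grip_force: 66.9
```

Run:
```python
from plan import *
w=loc(HP,HY,0,39.5); print(w, loc(HP,HY,0,-39.5))
plan([(*w,200,79.8,1,45),(*w,149,79.8,1,26)])
```

```text
[637.59484724 258.27572651] [623.60515276 180.52427349]
t 5.65 pos [ 405.7 -131.   202.8] yaw 95.81 zax [ 0.0073 -0.0034 -1.    ] w 0.0592 q [-25. -17. 119.   0.  77. -31.]
(np.float64(637.5948472426236), np.float64(258.27572651478505), 200, 79.8)
   [33.0, 24.5, 0.5, 0, 0, np.float64(1.5), 1]
   [33.5, 23.5, 0.0, 0, 0, np.float64(1.5), 1]
   [34.5, 23.0, 0.5, 0, 0, np.float64(1.5), 1]
   [35.0, 22.0, 0.0, 0, 0, np.float64(1.5), 1]
   [35.5, 21.0, 0.5, 0, 0, np.float64(1.5), 1]
   [36.0, 20.0, 0.0, 0, 0, np.float64(1.5), 1]
   [36.5, 19.0, 0.5, 0, 0, np.float64(1.5), 1]
   [37.0, 18.0, 0.0, 0, 0, np.float64(1.5), 1]
   [37.5, 17.0, 0.5, 0, 0, np.float64(1.5), 1]
   [38.0, 16.5, 0.0, 0, 0, np.float64(1.5), 1]
   [38.0, 15.0, 0.5, 0, 0, np.float64(1.0), 1]
(np.float64(637.5948472426236), np.float64(258.27572651478505), 149, 79.8)
   [0.0, 0.0, 25.5, 0, 0, np.float64(0.0), 1]
   [0.0, 0.0, 25.5, 0, 0, np.float64(0.0), 1]
```

servo_tool([
  [33,24.5,0,0,0,1.5,1],
  [33.5,23.5,0,0,0,1.5,1],
  [34.5,23,0,0,0,1.5,1],
  [35,22,0,0,0,1.5,1],
  [35.5,21,0,0,0,1.5,1],
])

```text
clock: 6.28
ee_pos: [0.5089, 0.0482, 0.197]
orientation: [[0.03, 1.0, -0.002], [1.0, -0.03, -0.0], [-0.0, -0.002, -1.0]]
force: [0.4, -0.9, -2.6]
width: 0.0593
grip_force: 66.6
```

servo_tool([
  [36,20,0,0,0,1.5,1],
  [36.5,19,0,0,0,1.5,1],
  [37,18,0,0,0,1.5,1],
  [37.5,17,0,0,0,1.5,1],
  [38,16.5,0,0,0,1.5,1],
])

```text
clock: 6.9
ee_pos: [0.6142, 0.2251, 0.1965]
orientation: [[0.16, 0.987, -0.002], [0.987, -0.16, -0.001], [-0.001, -0.002, -1.0]]
force: [0.2, -0.3, -2.7]
width: 0.0598
grip_force: 66.5
```

servo_tool([
  [38,15,0,0,0,1,1],
  [0,0,0,0,0,0,1],
  [0,0,0,0,0,0,1],
])

```text
clock: 7.28
ee_pos: [0.6345, 0.2588, 0.1966]
orientation: [[0.176, 0.984, -0.003], [0.984, -0.176, -0.001], [-0.002, -0.002, -1.0]]
force: [0.3, -0.7, -2.6]
width: 0.0593
grip_force: 66.7
```

Run:
```python
from plan import *
w=loc(HP,HY,0,39.5)
plan([(*w,160,79.8,1,22),(*w,149,79.8,1,6)])
crop(imaging.get_image("top"),(240,130,460,290),3.5,"p1.png")
```

```text
t 7.28 pos [634.5 258.8 196.6] yaw 79.85 zax [-0.0027 -0.0012 -1.    ] w 0.0593 q [18. 24. 77. -0. 79. 28.]
(np.float64(637.5948472426236), np.float64(258.27572651478505), 160, 79.8)
   [0.0, 1.5, 18.5, 0, 0, np.float64(0.0), 1]
   [0.0, 1.5, 18.0, 0, 0, np.float64(0.0), 1]
(np.float64(637.5948472426236), np.float64(258.27572651478505), 149, 79.8)
   [0.0, 0.0, 5.5, 0, 0, np.float64(0.0), 1]
   [0.0, 0.0, 5.5, 0, 0, np.float64(0.0), 1]
```

View pics/p1.png

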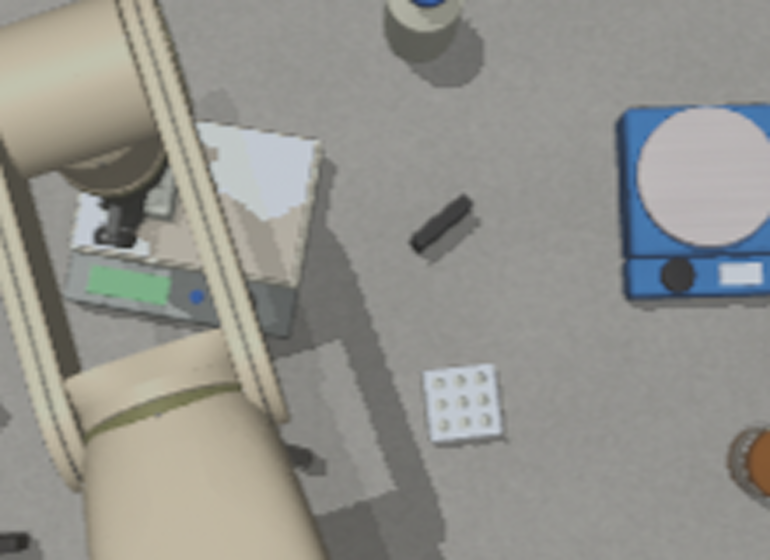

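servo_tool([
  [0,1.5,18,0,0,0,1],
  [0,1.5,18,0,0,0,1],
  [0,0,6,0,0,0,1],
  [0,0,3,0,0,0,1],
  [0,0,0,0,0,0,1],
])

```text
clock: 7.95
ee_pos: [0.6383, 0.2586, 0.1537]
orientation: [[0.177, 0.984, 0.0], [0.984, -0.177, 0.0], [0.0, 0.0, -1.0]]
force: [-0.6, -0.4, -3.4]
width: 0.0594
grip_force: 66.7
```

servo_tool([
  [0,0,0,0,0,0,1],
])

```text
clock: 8.07
ee_pos: [0.6386, 0.2589, 0.1544]
orientation: [[0.177, 0.984, 0.001], [0.984, -0.177, 0.0], [0.001, 0.001, -1.0]]
force: [-0.6, -0.6, -3.4]
width: 0.0592
grip_force: 66.7
```

servo_tool([
  [0,-0.5,3,0,0,0,1],
  [0,0,1,0,0,0,1],
  [0,0,0,0,0,0,1],
])

```text
clock: 8.45
ee_pos: [0.6376, 0.2588, 0.1494]
orientation: [[0.177, 0.984, -0.0], [0.984, -0.177, -0.0], [-0.0, -0.0, -1.0]]
force: [0.6, -0.3, -2.3]
width: 0.0595
grip_force: 66.7
```

servo_tool([
  [0,0,1,0,0,0,1],
  [0,0,0,0,0,0,1],
])

```text
clock: 8.7
ee_pos: [0.6379, 0.2587, 0.1489]
orientation: [[0.177, 0.984, 0.0], [0.984, -0.177, 0.0], [0.0, 0.0, -1.0]]
force: [-0.8, 0.1, -1.4]
width: 0.0595
grip_force: 66.8
```

servo_tool([
  [0,0,0,0,0,0,0],
  [0,0,0,0,0,0,0],
  [0,0,-30,0,0,0,0],
  [0,0,-40,0,0,0,0],
  [0,0,0,0,0,0,0],
])

```text
clock: 9.32
ee_pos: [0.6401, 0.2595, 0.2242]
orientation: [[0.177, 0.984, 0.008], [0.984, -0.177, 0.003], [0.004, 0.008, -1.0]]
force: [0.3, -0.3, -0.8]
width: 0.0856
grip_force: 0.0
```

Run:
```python
from plan import *
plan([(451.1,-8.9,150,6,0,55),(451.1,-8.9,78,6,0,36)])
```

```text
t 9.32 pos [640.1 259.5 224.2] yaw 79.82 zax [ 0.0083  0.0027 -1.    ] w 0.0856 q [18. 24. 75.  0. 81. 28.]
(451.1, -8.9, 150, 6)
   [-37.0, -17.5, 9.5, 0, 0, np.float64(9.0), 0]
   [-39.5, -11.5, 9.0, 0, 0, np.float64(9.5), 0]
   [-41.0, -4.5, 9.5, 0, 0, np.float64(9.0), 0]
   [-41.0, 2.0, 9.0, 0, 0, np.float64(9.5), 0]
   [-40.0, 8.5, 9.5, 0, 0, np.float64(9.0), 0]
   [-38.5, 15.0, 9.0, 0, 0, np.float64(9.5), 0]
   [-35.0, 20.5, 9.5, 0, 0, np.float64(9.0), 0]
   [-31.5, 26.0, 9.0, 0, 0, np.float64(9.5), 0]
(451.1, -8.9, 78, 6)
   [-0.0, 0.0, 24.0, 0, 0, np.float64(-0.0), 0]
   [-0.0, 0.0, 24.0, 0, 0, np.float64(-0.0), 0]
   [-0.0, 0.5, 24.0, 0, 0, np.float64(-0.0), 0]
```

servo_tool([
  [-37,-17.5,0,0,0,9,0],
  [-39.5,-11.5,0,0,0,9.5,0],
  [-41,-4.5,10,0,0,9,0],
  [-41,2,10,0,0,9.5,0],
  [-40,8.5,10,0,0,9,0],
])

```text
clock: 9.95
ee_pos: [0.5184, 0.09, 0.1877]
orientation: [[0.834, 0.552, -0.0], [0.552, -0.834, -0.0], [-0.0, -0.0, -1.0]]
force: [0.7, -0.7, 0.1]
width: 0.085
grip_force: 0.0
```

servo_tool([
  [-38.5,15,14,0,0,9.5,0],
  [-35,20.5,15,0,0,9,0],
  [-31.5,26,15,0,0,9.5,0],
  [0,0,0,0,0,0,0],
  [0,0,0,0,0,0,0],
])

```text
clock: 10.58
ee_pos: [0.4492, -0.0093, 0.1447]
orientation: [[0.995, 0.102, 0.001], [0.102, -0.995, 0.0], [0.001, -0.0, -1.0]]
force: [0.6, 0.5, 0.5]
width: 0.0855
grip_force: 0.0
```

Run:
```python
from plan import *
plan([(451.1,-8.9,78,6,0,36)])
im=imaging.get_image("top"); cv2.imwrite("pics/t2.png",im)
from meas import *
hsv=cv2.cvtColor(im,cv2.COLOR_BGR2HSV);V=hsv[...,2];S=hsv[...,1]
crop(im,(240,150,400,290),5,"t2c.png")
```

```text
t 10.57 pos [449.2  -9.3 144.7] yaw 5.86 zax [ 7.e-04  2.e-04 -1.e+00] w 0.0855 q [ -8.  -8. 118.   0.  70.  76.]
(451.1, -8.9, 78, 6)
   [1.0, -0.0, 33.5, 0, 0, np.float64(-0.0), 0]
   [1.0, -0.0, 33.0, 0, 0, np.float64(-0.0), 0]
```

View pics/t2c.png

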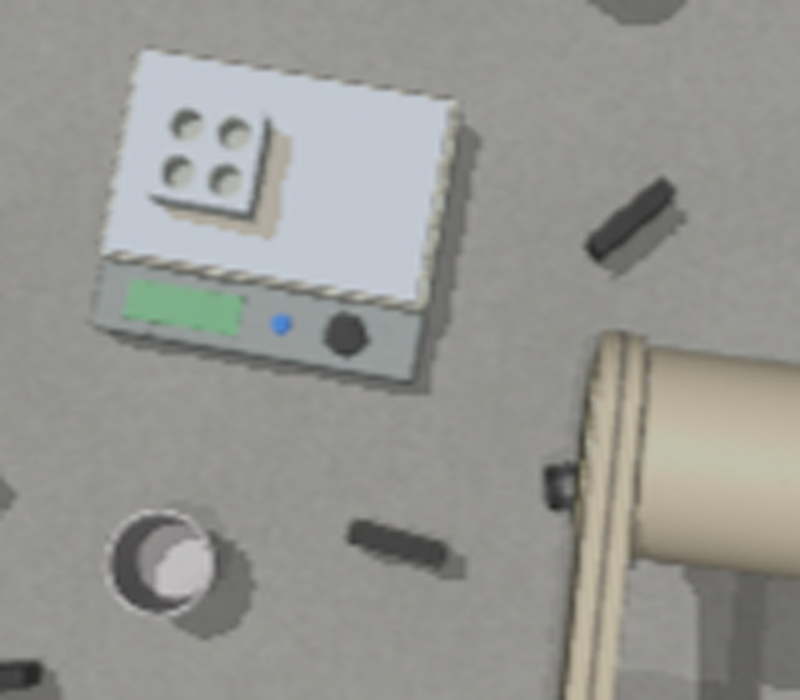

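Run:
```python
from plan import *
p=ray("top",[[280.95,180.25]],.12)[0,:2]*1000; a=np.radians(HY); d=p-HP
print(p,"local",d@[np.cos(a),np.sin(a)],d@[-np.sin(a),np.cos(a)])
# front & right top edges: crop corners (152,197),(250,216),(267,117)
q=(np.array([[152,197],[250,216],[267,117]])/5-.4+[240,150]); P=ray("top",q,.12)[:,:2]*1000-HP
print(np.c_[P@[np.cos(a),np.sin(a)],P@[-np.sin(a),np.cos(a)]].round(1))
```

```text
[636.28605206 255.64498249] local -0.8222458456795538 36.67906563396544
[[-31.2  63.3]
 [-32.6   5.4]
 [ 25.9   6. ]]
```

servo_tool([
  [1,0,33,0,0,0,0],
  [1,0,33,0,0,0,0],
  [0,0,0,0,0,0,0],
  [0,0,0,0,0,0,1],
  [0,0,0,0,0,0,1],
])

```text
clock: 11.25
ee_pos: [0.4526, -0.0091, 0.0807]
orientation: [[0.995, 0.102, 0.003], [0.102, -0.995, -0.0], [0.003, 0.001, -1.0]]
force: [-0.4, 0.1, -2.8]
width: 0.0592
grip_force: 65.1
```

servo_tool([
  [0,0,0,0,0,0,1],
  [0,0,0,0,0,0,1],
])

```text
clock: 11.5
ee_pos: [0.4526, -0.0092, 0.0806]
orientation: [[0.995, 0.102, 0.004], [0.102, -0.995, -0.0], [0.004, 0.0, -1.0]]
force: [-0.7, 1.9, 7.2]
width: 0.0591
grip_force: 66.4
```

servo_tool([
  [0,0,0,0,0,0,0],
  [0,0,0,0,0,0,0],
  [0,0,-35,0,0,0,0],
  [0,0,-30,0,0,-10,0],
  [0,0,0,0,0,-10,0],
])

```text
clock: 12.12
ee_pos: [0.4527, -0.0095, 0.1465]
orientation: [[0.898, 0.441, 0.005], [0.441, -0.898, -0.001], [0.004, 0.003, -1.0]]
force: [-0.6, -0.6, -0.0]
width: 0.0856
grip_force: 0.0
```

servo_tool([
  [0,0,0,0,0,-10,0],
  [0,0,0,0,0,-10,0],
  [0,0,0,0,0,-10,0],
  [0,0,0,0,0,-10,0],
  [0,0,0,0,0,-10,0],
])

```text
clock: 12.75
ee_pos: [0.4507, -0.0093, 0.1435]
orientation: [[0.239, 0.971, -0.0], [0.971, -0.239, -0.0], [-0.0, -0.0, -1.0]]
force: [-0.2, 1.2, 0.1]
width: 0.0856
grip_force: 0.0
```

servo_tool([
  [0,0,0,0,0,-10,0],
  [0,0,0,0,0,-10,0],
  [0,0,0,0,0,0,0],
  [0,0,0,0,0,0,0],
])

```text
clock: 13.25
ee_pos: [0.4508, -0.0092, 0.1435]
orientation: [[-0.097, 0.995, -0.0], [0.995, 0.097, -0.0], [-0.0, -0.0, -1.0]]
force: [-0.8, 0.0, 0.1]
width: 0.0854
grip_force: 0.0
```

Run:
```python
from plan import *
plan([(452.2,-9.1,78,96,0,36)])
a=imaging.get_image("top"); b=imaging.get_image("scene"); cv2.imwrite("pics/t3.png",a); cv2.imwrite("pics/s3.png",b)
A=cv2.resize(a[150:220,255:340],None,fx=7,fy=7,interpolation=cv2.INTER_CUBIC)
crop(b,(290,190,410,290),6.6,"s3c.png"); cv2.imwrite("pics/t3c.png",A)
```

```text
t 13.25 pos [450.8  -9.2 143.5] yaw 95.59 zax [-1.e-04 -0.e+00 -1.e+00] w 0.0854 q [ -8.  -8. 118.  -0.  70. -13.]
(452.2, -9.1, 78, 96)
   [0.0, 0.5, 33.0, 0, 0, np.float64(-0.0), 0]
   [0.0, 1.0, 32.5, 0, 0, np.float64(-0.5), 0]
```

View pics/t3c.png

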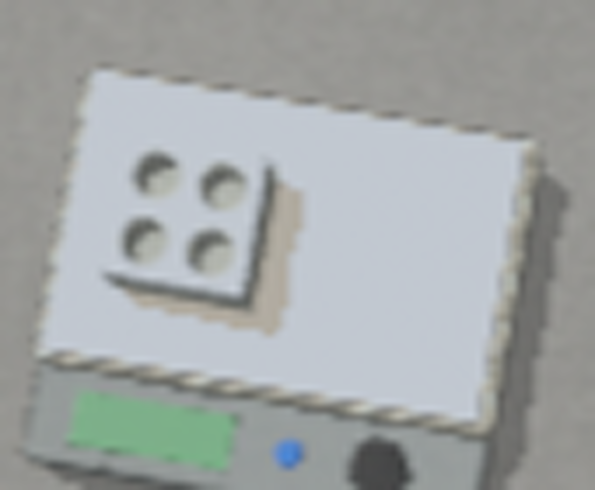

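View pics/s3c.png

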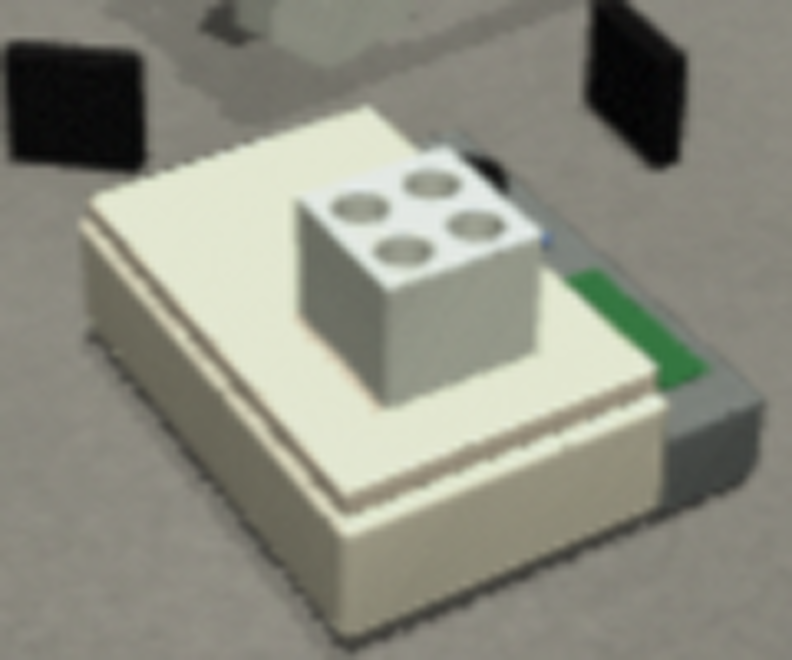

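```bash
cat > loc2.py <<'E'
from plan import *
def sc(pts,f=6.6,o=(290,190),z=.07): return ray("scene",np.array(pts)/f-.42+o,z)[:,:2]*1000
K=sc([(350,497),(657,372),(92,203),(370,108)])
src=np.float32(K); dst=np.float32([[62,95],[-62,95],[62,-95],[-62,-95]])
M=cv2.estimateAffinePartial2D(src,dst)[0]
def L(P): return np.c_[P,np.ones(len(P))]@M.T
if __name__=="__main__":
    print(K.round(1),"mean",K.mean(0)); s=np.hypot(M[0,0],M[1,0]); print("scale",s,"yaw",np.degrees(np.arctan2(-M[1,0],M[0,0])),"fit",L(K).round(1).tolist())
    print(L(sc([(390,407),(535,352),(300,322)])).round(1))
E
python3 loc2.py
```

```text
[[709.8 304.9]
 [591.3 325.7]
 [677.3 121.2]
 [556.3 140.9]] mean [633.69020239 223.18408976]
scale 1.0161456479867281 yaw -10.136868417002267 fit [[61.5, 95.4], [-60.7, 95.0], [61.9, -94.2], [-62.7, -96.2]]
[[ 27.2  64.3]
 [-31.2  65. ]
 [ 30.3   9. ]]
```

servo_tool([
  [0,0.5,33,0,0,0,0],
  [0,1,33,0,0,0,0],
  [0,0,0,0,0,0,1],
  [0,0,0,0,0,0,1],
  [0,0,0,0,0,0,1],
])

```text
clock: 13.98
ee_pos: [0.4531, -0.0091, 0.0788]
orientation: [[-0.101, 0.995, 0.002], [0.995, 0.101, -0.0], [-0.0, 0.002, -1.0]]
force: [0.4, -0.0, -4.1]
width: 0.059
grip_force: 67.1
```

servo_tool([
  [0,0,0,0,0,0,1],
  [0,0,-40,0,0,0,1],
  [0,0,-40,0,0,0,1],
  [0,0,-40,0,0,0,1],
  [0,0,0,0,0,0,1],
])

```text
clock: 14.6
ee_pos: [0.4547, -0.0094, 0.2017]
orientation: [[-0.101, 0.995, 0.008], [0.995, 0.101, -0.001], [-0.002, 0.008, -1.0]]
force: [0.9, 0.4, -4.4]
width: 0.0589
grip_force: 67.9
```

```bash
sed -i 's/^HP=.*/HP=(632.5,222.3);HY=-10.2/' plan.py
python3 - <<'E'
from plan import *
w=loc(HP,HY,0,-39.5); print(w)
plan([(*w,203,79.8,1,45)])
E
```

```text
[625.50515276 183.42427349]
t 14.6 pos [454.7  -9.4 201.7] yaw 95.82 zax [ 0.008  -0.0011 -1.    ] w 0.0589 q [ -8. -12. 115.  -0.  76. -13.]
(np.float64(625.5051527573764), np.float64(183.42427348521494), 203, 79.8)
   [29.0, 31.5, -0.0, 0, 0, np.float64(2.5), 1]
   [30.5, 30.5, -0.5, 0, 0, np.float64(2.5), 1]
   [31.5, 29.0, -0.0, 0, 0, np.float64(3.0), 1]
   [33.5, 27.0, -0.5, 0, 0, np.float64(2.5), 1]
   [34.5, 25.5, -0.0, 0, 0, np.float64(3.0), 1]
   [35.5, 24.0, -0.5, 0, 0, np.float64(2.5), 1]
```

servo_tool([
  [29,31.5,0,0,0,2.5,1],
  [30.5,30.5,-1,0,0,2.5,1],
  [31.5,29,0,0,0,3,1],
  [33.5,27,0,0,0,2.5,1],
  [34.5,25.5,0,0,0,3,1],
])

```text
clock: 15.22
ee_pos: [0.5944, 0.1529, 0.1962]
orientation: [[0.135, 0.991, -0.003], [0.991, -0.135, -0.001], [-0.001, -0.003, -1.0]]
force: [0.5, -0.5, -3.2]
width: 0.0591
grip_force: 67.6
```

servo_tool([
  [35.5,24,0,0,0,2.5,1],
  [0,0,0,0,0,0,1],
  [0,0,15,0,0,0,1],
  [0,0,15,0,0,0,1],
  [0,0,0,0,0,0,1],
])

```text
clock: 15.85
ee_pos: [0.621, 0.1828, 0.1654]
orientation: [[0.177, 0.984, -0.005], [0.984, -0.177, -0.001], [-0.002, -0.005, -1.0]]
force: [-0.2, 0.1, -3.7]
width: 0.059
grip_force: 67.7
```

servo_tool([
  [0,0,0,0,0,0,1],
])

```text
clock: 15.98
ee_pos: [0.6228, 0.1834, 0.1685]
orientation: [[0.177, 0.984, -0.0], [0.984, -0.177, -0.0], [-0.0, -0.0, -1.0]]
force: [-0.2, 0.5, -4.3]
width: 0.0593
grip_force: 67.7
```

Run:
```python
from plan import *
w=loc(HP,HY,0,-39.5); plan([(*w,151,79.8,1,30)])
```

```text
t 15.97 pos [622.8 183.4 168.5] yaw 79.79 zax [-2.e-04 -0.e+00 -1.e+00] w 0.0593 q [12. 20. 85.  0. 75. 22.]
(np.float64(625.5051527573764), np.float64(183.42427348521494), 151, 79.8)
   [0.5, 2.5, 17.5, 0, 0, np.float64(-0.0), 1]
```

servo_tool([
  [0.5,2.5,8,0,0,0,1],
  [0,0,8,0,0,0,1],
  [0,0,0,0,0,0,1],
  [0,0,0,0,0,0,1],
])

```text
clock: 16.48
ee_pos: [0.6255, 0.1839, 0.1524]
orientation: [[0.177, 0.984, -0.0], [0.984, -0.177, -0.0], [-0.0, -0.0, -1.0]]
force: [-0.3, 0.2, -3.6]
width: 0.0592
grip_force: 67.7
```

servo_tool([
  [0.5,0,3,0,0,0,1],
  [0,0,0,0,0,0,1],
  [0,0,0,0,0,0,1],
])

```text
clock: 16.85
ee_pos: [0.6256, 0.1844, 0.1496]
orientation: [[0.177, 0.984, 0.0], [0.984, -0.177, 0.0], [0.0, 0.0, -1.0]]
force: [0.0, 0.2, -4.6]
width: 0.0589
grip_force: 67.7
```

servo_tool([
  [-1,0,1,0,0,0,1],
  [0,0,0.5,0,0,0,1],
  [0,0,0,0,0,0,1],
])

```text
clock: 17.23
ee_pos: [0.6254, 0.1834, 0.148]
orientation: [[0.177, 0.984, -0.0], [0.984, -0.177, -0.0], [-0.0, -0.0, -1.0]]
force: [0.4, -0.2, -4.3]
width: 0.0596
grip_force: 67.7
```

servo_tool([
  [0,0,1,0,0,0,1],
  [0,0,0,0,0,0,1],
])

```text
clock: 17.48
ee_pos: [0.6256, 0.1834, 0.1478]
orientation: [[0.177, 0.984, 0.0], [0.984, -0.177, 0.0], [0.0, 0.0, -1.0]]
force: [-3.5, -0.5, 3.5]
width: 0.0593
grip_force: 68.5
```

servo_tool([
  [0,0,0,0,0,0,0],
  [0,0,0,0,0,0,0],
  [0,0,-30,0,0,0,0],
  [0,0,-30,0,0,0,0],
  [38,-0.5,0,0,0,0,0],
])

```text
clock: 18.1
ee_pos: [0.634, 0.2197, 0.2113]
orientation: [[0.18, 0.984, 0.007], [0.984, -0.18, 0.001], [0.002, 0.006, -1.0]]
force: [1.1, 0.9, -0.7]
width: 0.0855
grip_force: 0.0
```

servo_tool([
  [38,-0.5,0,0,0,0,0],
  [0,0,0,0,0,0,0],
  [0,0,0,0,0,0,0],
  [0,0,0,0,0,0,0],
])

```text
clock: 18.6
ee_pos: [0.638, 0.2574, 0.2069]
orientation: [[0.178, 0.984, -0.0], [0.984, -0.178, -0.0], [-0.0, -0.0, -1.0]]
force: [0.0, -0.1, 1.1]
width: 0.0856
grip_force: 0.0
```

Run:
```python
from plan import *
plan([(637.9,258.7,150,79.8,0,30)])
```

```text
t 18.6 pos [638.  257.4 206.9] yaw 79.77 zax [-1.e-04 -4.e-04 -1.e+00] w 0.0856 q [18. 24. 76. -0. 80. 28.]
(637.9, 258.7, 150, 79.8)
   [0.5, -0.0, 28.5, 0, 0, np.float64(-0.0), 0]
   [1.0, -0.5, 28.5, 0, 0, np.float64(-0.0), 0]
```

servo_tool([
  [0.5,0,28,0,0,0,0],
  [1,-0.5,28,0,0,0,0],
  [0,0,0,0,0,0,0],
  [0,0,0,0,0,0,1],
  [0,0,0,0,0,0,1],
])

```text
clock: 19.23
ee_pos: [0.639, 0.2601, 0.1537]
orientation: [[0.177, 0.984, 0.003], [0.984, -0.177, 0.001], [0.002, 0.003, -1.0]]
force: [-0.0, 0.1, -1.8]
width: 0.0593
grip_force: 65.3
```

servo_tool([
  [0,0,0,0,0,0,1],
  [0,0,-3,0,0,0,1],
  [0,0,-2,0,0,0,1],
  [0,0,0,0,0,0,1],
])

```text
clock: 19.73
ee_pos: [0.6374, 0.26, 0.1557]
orientation: [[0.177, 0.984, -0.001], [0.984, -0.177, -0.0], [-0.0, -0.001, -1.0]]
force: [0.9, 0.2, -3.3]
width: 0.0591
grip_force: 65.6
```

servo_tool([
  [1.5,0.5,0,0,0,0,1],
  [1,0.5,0,0,0,0,1],
  [0,0,0,0,0,0,1],
  [0,0,0,0,0,0,1],
])

```text
clock: 20.23
ee_pos: [0.6391, 0.2622, 0.156]
orientation: [[0.177, 0.984, -0.0], [0.984, -0.177, -0.0], [-0.0, -0.0, -1.0]]
force: [0.3, -1.1, -2.6]
width: 0.0592
grip_force: 65.6
```

servo_tool([
  [0,0,2,0,0,0,1],
  [0,0,1,0,0,0,1],
  [0,0,0,0,0,0,1],
  [0,0,0,0,0,0,1],
])

```text
clock: 20.72
ee_pos: [0.6392, 0.2622, 0.1534]
orientation: [[0.177, 0.984, 0.0], [0.984, -0.177, 0.0], [0.0, 0.0, -1.0]]
force: [-2.5, -0.6, 2.2]
width: 0.0592
grip_force: 65.8
```

servo_tool([
  [0,0,0,0,0,0,0],
  [0,0,0,0,0,0,0],
  [0,0,-30,0,0,0,0],
  [0,0,-35,0,0,0,0],
  [0,0,0,0,0,0,0],
])

```text
clock: 21.35
ee_pos: [0.6412, 0.2629, 0.2228]
orientation: [[0.177, 0.984, 0.007], [0.984, -0.177, 0.002], [0.004, 0.007, -1.0]]
force: [0.5, -0.9, 0.7]
width: 0.0856
grip_force: 0.0
```

Run:
```python
from plan import *
plan([(411.5,149.5,150,73.8,0,50)])
```

```text
t 21.35 pos [641.2 262.9 222.8] yaw 79.82 zax [ 0.0073  0.0024 -1.    ] w 0.0856 q [18. 24. 74.  0. 81. 28.]
(411.5, 149.5, 150, 73.8)
   [-25.5, -34.5, 12.0, 0, 0, np.float64(1.0), 0]
   [-26.0, -34.0, 12.0, 0, 0, np.float64(1.0), 0]
   [-26.5, -33.5, 12.0, 0, 0, np.float64(1.0), 0]
   [-27.0, -33.0, 12.5, 0, 0, np.float64(1.0), 0]
   [-27.5, -32.5, 12.0, 0, 0, np.float64(1.0), 0]
   [-28.5, -31.5, 12.5, 0, 0, np.float64(1.0), 0]
```

servo_tool([
  [-25.5,-34.5,5,0,0,1,0],
  [-26,-34,10,0,0,1,0],
  [-26.5,-33.5,10,0,0,1,0],
  [-27,-33,15,0,0,1,0],
  [-27.5,-32.5,15,0,0,1,0],
])

```text
clock: 21.98
ee_pos: [0.4458, 0.1674, 0.1619]
orientation: [[0.262, 0.965, -0.0], [0.965, -0.262, -0.0], [-0.0, -0.0, -1.0]]
force: [-0.6, 0.0, 0.7]
width: 0.0854
grip_force: 0.0
```

servo_tool([
  [-28.5,-31.5,18,0,0,1,0],
  [0,0,0,0,0,0,0],
  [0,0,0,0,0,0,0],
])

```text
clock: 22.35
ee_pos: [0.4099, 0.1489, 0.1452]
orientation: [[0.279, 0.96, 0.001], [0.96, -0.279, 0.0], [0.001, 0.001, -1.0]]
force: [0.1, -0.6, 0.8]
width: 0.085
grip_force: 0.0
```

Run:
```python
from plan import *
plan([(411.5,149.5,80,73.8,0,36)])
```

```text
t 22.35 pos [409.9 148.9 145.2] yaw 73.82 zax [ 1.e-03  3.e-04 -1.e+00] w 0.085 q [ 13. -11. 120.   0.  70.  29.]
(411.5, 149.5, 80, 73.8)
   [0.5, 0.5, 32.5, 0, 0, np.float64(0.0), 0]
   [0.5, 1.0, 32.5, 0, 0, np.float64(0.0), 0]
```

servo_tool([
  [0.5,1,32,0,0,0,0],
  [1,1,32,0,0,0,0],
  [0,0,0,0,0,0,0],
  [0,0,0,0,0,0,1],
  [0,0,0,0,0,0,1],
])

```text
clock: 22.98
ee_pos: [0.4133, 0.1501, 0.0828]
orientation: [[0.279, 0.96, 0.003], [0.96, -0.279, 0.001], [0.001, 0.003, -1.0]]
force: [0.2, -0.2, 0.1]
width: 0.0517
grip_force: 0.0
```

servo_tool([
  [0,0,0,0,0,0,1],
  [0,0,0,0,0,0,1],
  [0,0,0,0,0,0,1],
  [0,0,0,0,0,0,1],
])

```text
clock: 23.48
ee_pos: [0.4124, 0.1498, 0.0818]
orientation: [[0.279, 0.96, 0.001], [0.96, -0.279, 0.0], [0.001, 0.001, -1.0]]
force: [-1.3, -1.0, 6.2]
width: 0.0136
grip_force: 59.0
```

servo_tool([
  [0,0,0,0,0,0,0],
  [0,0,0,0,0,0,0],
  [0,0,0,0,0,0,0],
  [0,0,-30,0,0,0,0],
  [0,0,-40,0,0,0,0],
])

```text
clock: 24.1
ee_pos: [0.4107, 0.1494, 0.1505]
orientation: [[0.279, 0.96, -0.003], [0.96, -0.279, -0.001], [-0.002, -0.003, -1.0]]
force: [1.2, 0.5, 0.7]
width: 0.0857
grip_force: 0.0
```

servo_tool([
  [0,0,0,0,0,-10,0],
  [0,0,0,0,0,-10,0],
  [0,0,0,0,0,-10,0],
  [0,0,0,0,0,-10,0],
  [0,0,0,0,0,-10,0],
])

```text
clock: 24.72
ee_pos: [0.4117, 0.1496, 0.1509]
orientation: [[-0.561, 0.828, -0.0], [0.828, 0.561, -0.0], [0.0, -0.0, -1.0]]
force: [0.2, -0.3, -0.3]
width: 0.0854
grip_force: 0.0
```

servo_tool([
  [0,0,0,0,0,-10,0],
  [0,0,0,0,0,-10,0],
  [0,0,0,0,0,-10,0],
  [0,0,0,0,0,-10,0],
  [0,0,0,0,0,0,0],
])

```text
clock: 25.35
ee_pos: [0.4117, 0.1496, 0.1509]
orientation: [[-0.96, 0.28, -0.0], [0.28, 0.96, -0.0], [0.0, -0.0, -1.0]]
force: [0.1, 0.2, -0.8]
width: 0.0855
grip_force: 0.0
```

Run:
```python
from plan import *
plan([(412.4,149.8,80,163.8,0,36)])
from meas import *
im=imaging.get_image("top"); cv2.imwrite("pics/t4.png",im); cv2.imwrite("pics/s4.png",imaging.get_image("scene"))
V=cv2.cvtColor(im,cv2.COLOR_BGR2HSV)[...,2]
crop(im,(240,150,360,240),6.6,"t4c.png")
```

```text
t 25.35 pos [411.7 149.6 150.9] yaw 163.76 zax [-4.e-04 -1.e-04 -1.e+00] w 0.0855 q [ 13. -11. 120.  -0.  71. -61.]
(412.4, 149.8, 80, 163.8)
   [-0.5, 0.0, 35.5, 0, 0, np.float64(-0.0), 0]
   [-0.0, 0.5, 35.5, 0, 0, np.float64(-0.0), 0]
```

View pics/t4c.png

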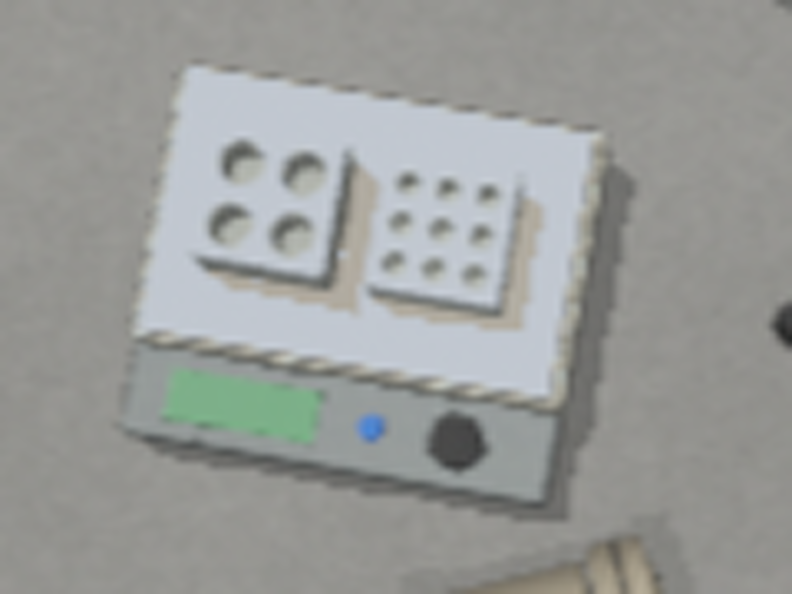

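Run:
```python
from plan import *
f=lambda p:np.array(p)/6.6-.42+[240,150]
w=ray("top",f([[268,197]]),.12)[0,:2]*1000; g=ray("top",f([[442,228]]),.11)[0,:2]*1000
a=np.radians(HY);ex=np.array([np.cos(a),np.sin(a)]);ey=np.array([-ex[1],ex[0]])
c0=np.array([630.6,219.4])
for p in(w,g): print(((p-c0)@ex).round(1),((p-c0)@ey).round(1))
print(loc(HP,HY,0,0))
```

```text
1.2 39.3
1.8 -37.5
[632.5 222.3]
```

servo_tool([
  [-0.5,0,35,0,0,0,0],
  [0,0.5,35,0,0,0,0],
  [0,0,0,0,0,0,0],
  [0,0,0,0,0,0,1],
  [0,0,0,0,0,0,1],
])

```text
clock: 26.08
ee_pos: [0.4141, 0.1504, 0.0832]
orientation: [[-0.96, 0.279, 0.004], [0.279, 0.96, 0.001], [-0.003, 0.002, -1.0]]
force: [0.8, -0.5, -0.2]
width: 0.0591
grip_force: 64.3
```

servo_tool([
  [0,0,0,0,0,0,1],
  [0,0,0,0,0,0,1],
  [0,0,-40,0,0,0,1],
  [0,0,-50,0,0,0,1],
  [0,0,-50,0,0,0,1],
])

```text
clock: 26.7
ee_pos: [0.4123, 0.15, 0.2231]
orientation: [[-0.96, 0.279, 0.001], [0.279, 0.96, 0.0], [-0.001, 0.0, -1.0]]
force: [1.2, 0.4, -0.6]
width: 0.0593
grip_force: 64.7
```

Run:
```python
from plan import *
plan([(*loc(HP,HY,0,0),225,79.8,1,45)])
```

```text
t 26.7 pos [412.3 150.  223.1] yaw 163.8 zax [ 7.e-04  2.e-04 -1.e+00] w 0.0593 q [ 13. -15. 116.   0.  80. -61.]
(np.float64(632.5), np.float64(222.3), 225, 79.8)
   [-21.5, 14.5, -0.0, 0, 0, np.float64(9.5), 1]
   [-18.5, 18.0, -0.0, 0, 0, np.float64(9.5), 1]
   [-15.5, 20.5, -0.5, 0, 0, np.float64(9.5), 1]
   [-11.5, 23.0, -0.0, 0, 0, np.float64(9.5), 1]
   [-8.0, 24.5, -0.5, 0, 0, np.float64(9.0), 1]
   [-4.0, 25.5, -0.0, 0, 0, np.float64(9.5), 1]
   [0.5, 25.5, -0.5, 0, 0, np.float64(9.0), 1]
   [4.5, 25.5, -0.0, 0, 0, np.float64(9.5), 1]
   [8.5, 24.0, -0.5, 0, 0, np.float64(9.0), 1]
```

servo_tool([
  [-21.5,14.5,0,0,0,9.5,1],
  [-18.5,18,0,0,0,9.5,1],
  [-15.5,20.5,0,0,0,9.5,1],
  [-11.5,23,0,0,0,9.5,1],
  [-8,24.5,0,0,0,9,1],
])

```text
clock: 27.32
ee_pos: [0.5359, 0.1904, 0.2217]
orientation: [[-0.446, 0.895, 0.001], [0.895, 0.446, 0.0], [-0.0, 0.001, -1.0]]
force: [0.7, 0.1, -0.3]
width: 0.0591
grip_force: 64.6
```

servo_tool([
  [-4,25.5,0,0,0,9.5,1],
  [0.5,25.5,0,0,0,9,1],
  [4.5,25.5,0,0,0,9.5,1],
  [8.5,24,0,0,0,9,1],
  [0,0,0,0,0,0,1],
])

```text
clock: 27.95
ee_pos: [0.6335, 0.2225, 0.2213]
orientation: [[0.177, 0.984, 0.001], [0.984, -0.177, 0.0], [0.0, 0.001, -1.0]]
force: [-0.1, 0.6, -0.7]
width: 0.0593
grip_force: 64.8
```

servo_tool([
  [0,0,5,0,0,0,1],
  [0,0,0,0,0,0,1],
  [0,0,0,0,0,0,1],
])

```text
clock: 28.32
ee_pos: [0.632, 0.2221, 0.2162]
orientation: [[0.176, 0.984, -0.0], [0.984, -0.176, -0.0], [-0.0, -0.0, -1.0]]
force: [-0.7, 0.6, -0.9]
width: 0.0589
grip_force: 64.8
```

Run:
```python
from plan import *
plan([(632.4,222.1,208,79.8,1,45)])
b=imaging.get_image("scene"); cv2.imwrite("pics/s5.png",b)
crop(b,(300,150,400,260),5.4,"s5c.png")
```

```text
t 28.32 pos [632.  222.1 216.2] yaw 79.87 zax [-2.e-04 -1.e-04 -1.e+00] w 0.0589 q [15. 21. 79. -0. 80. 25.]
(632.4, 222.1, 208, 79.8)
   [0.0, 0.5, 8.0, 0, 0, np.float64(0.0), 1]
```

View pics/s5c.png

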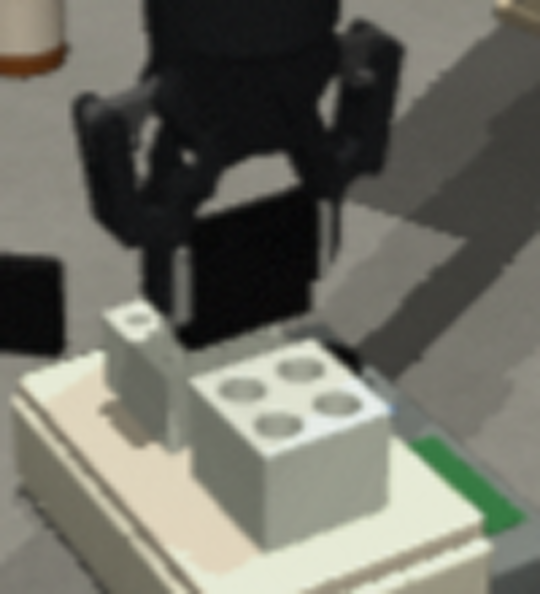

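Run:
```python
from plan import *
a=np.radians(HY);ex=np.array([np.cos(a),np.sin(a)]);ey=np.array([-ex[1],ex[0]])
f=lambda p:np.array(p)/5.4-.4+[300,150]
def l(p,z):
    d=ray("scene",f(p),z)[:,:2]*1000-HP; return np.c_[d@ex,d@ey].round(1).tolist()
print("bar left bottom",l([(192,348),(313,312)],.133),l([(192,348),(313,312)],.135))
print("wide top right edge",l([(190,380),(317,340)],.12)," left corner/back",l([(268,455),(388,408)],.12))
print("fine left-back top/bottom vertical edge", l([(165,352)],.11), l([(165,450),(185,445)],.07))
```

```text
bar left bottom [[26.6, 5.0], [-30.4, 7.9]] [[28.1, 7.5], [-28.7, 10.4]]
wide top right edge [[29.6, 8.2], [-31.1, 10.4]]  left corner/back [[28.6, 67.5], [-29.0, 65.8]]
fine left-back top/bottom vertical edge [[21.6, -27.6]] [[30.4, -13.5], [21.2, -12.2]]
```

servo_tool([
  [-1.5,0.5,6,0,0,0,1],
  [0,0,5,0,0,0,1],
  [0,0,3,0,0,0,1],
  [0,0,0,0,0,0,1],
])

```text
clock: 28.88
ee_pos: [0.6325, 0.2206, 0.2014]
orientation: [[0.177, 0.984, -0.001], [0.984, -0.177, -0.0], [-0.0, -0.001, -1.0]]
force: [-0.5, -0.1, -0.7]
width: 0.0592
grip_force: 64.8
```

servo_tool([
  [0,0,2,0,0,0,1],
  [0,0,2,0,0,0,1],
  [0,0,0,0,0,0,1],
])

```text
clock: 29.25
ee_pos: [0.6327, 0.2206, 0.1978]
orientation: [[0.177, 0.984, -0.0], [0.984, -0.177, -0.0], [-0.0, -0.0, -1.0]]
force: [-1.1, 0.1, -1.5]
width: 0.0595
grip_force: 64.8
```

servo_tool([
  [0,0,3,0,0,0,1],
  [0,0,3,0,0,0,1],
  [0,0,3,0,0,0,1],
  [0,0,0,0,0,0,1],
])

```text
clock: 29.75
ee_pos: [0.6325, 0.2206, 0.1885]
orientation: [[0.177, 0.984, -0.001], [0.984, -0.177, -0.0], [-0.0, -0.001, -1.0]]
force: [0.1, -0.4, 0.5]
width: 0.0594
grip_force: 64.8
```

servo_tool([
  [0,0,10,0,0,0,1],
  [0,0,10,0,0,0,1],
  [0,0,8,0,0,0,1],
  [0,0,4,0,0,0,1],
  [0,0,0,0,0,0,1],
])

```text
clock: 30.38
ee_pos: [0.6326, 0.2207, 0.1565]
orientation: [[0.177, 0.984, -0.0], [0.984, -0.177, -0.0], [-0.0, -0.0, -1.0]]
force: [1.0, 0.6, -1.1]
width: 0.0595
grip_force: 66.1
```

servo_tool([
  [0,0,1.5,0,0,0,1],
  [0,0,0,0,0,0,1],
])

```text
clock: 30.62
ee_pos: [0.6326, 0.2208, 0.1559]
orientation: [[0.177, 0.984, -0.0], [0.984, -0.177, 0.0], [0.0, -0.0, -1.0]]
force: [-1.7, 0.2, 3.6]
width: 0.0595
grip_force: 66.5
```

servo_tool([
  [0,0,1,0,0,0,1],
  [0,0,0,0,0,0,1],
  [0,0,0,0,0,0,1],
])

```text
clock: 31.0
ee_pos: [0.6326, 0.2209, 0.155]
orientation: [[0.177, 0.984, -0.0], [0.984, -0.177, 0.0], [0.0, -0.0, -1.0]]
force: [-2.9, 0.2, 5.7]
width: 0.0594
grip_force: 66.9
```

servo_tool([
  [0,0,1.5,0,0,0,1],
  [0,0,0,0,0,0,1],
  [0,0,0,0,0,0,1],
])

```text
clock: 31.38
ee_pos: [0.6326, 0.2209, 0.1537]
orientation: [[0.177, 0.984, -0.0], [0.984, -0.177, 0.0], [0.0, -0.0, -1.0]]
force: [-2.6, -0.2, 5.4]
width: 0.0591
grip_force: 67.4
```

servo_tool([
  [0,0,1.5,0,0,0,1],
  [0,0,0,0,0,0,1],
  [0,0,0,0,0,0,1],
])

```text
clock: 31.75
ee_pos: [0.6327, 0.2209, 0.153]
orientation: [[0.176, 0.984, 0.0], [0.984, -0.176, 0.0], [0.0, 0.0, -1.0]]
force: [-5.7, -0.5, 11.4]
width: 0.0593
grip_force: 68.1
```

servo_tool([
  [0,0,0,0,0,0,0],
  [0,0,0,0,0,0,0],
  [0,0,-10,0,0,0,0],
  [0,0,-30,0,0,0,0],
  [0,0,-40,0,0,0,0],
])

```text
clock: 32.38
ee_pos: [0.6321, 0.2204, 0.2315]
orientation: [[0.177, 0.984, -0.002], [0.984, -0.177, -0.001], [-0.001, -0.002, -1.0]]
force: [-0.2, -0.0, 0.1]
width: 0.0855
grip_force: 0.0
```

Run:
```python
from plan import *
plan([(402.5,289.5,175,79.8,0,50)])
```

```text
t 32.38 pos [632.1 220.4 231.5] yaw 79.82 zax [-2.4e-03 -7.0e-04 -1.0e+00] w 0.0855 q [15. 21. 78. -0. 82. 25.]
(402.5, 289.5, 175, 79.8)
   [5.5, -47.5, 11.5, 0, 0, np.float64(0.0), 0]
   [5.5, -47.5, 11.0, 0, 0, np.float64(0.0), 0]
   [5.5, -47.5, 11.5, 0, 0, np.float64(0.0), 0]
   [5.5, -48.0, 11.0, 0, 0, np.float64(0.0), 0]
   [5.5, -47.5, 11.5, 0, 0, np.float64(0.0), 0]
```

servo_tool([
  [5.5,-47.5,5,0,0,0,0],
  [5.5,-47.5,10,0,0,0,0],
  [5.5,-47.5,12,0,0,0,0],
  [5.5,-48,15,0,0,0,0],
  [5.5,-47.5,15,0,0,0,0],
])

```text
clock: 33.0
ee_pos: [0.4022, 0.2902, 0.1749]
orientation: [[0.177, 0.984, 0.001], [0.984, -0.177, 0.001], [0.001, 0.001, -1.0]]
force: [-0.4, 0.3, 1.0]
width: 0.0855
grip_force: 0.0
```

servo_tool([
  [0,0,0,0,0,0,0],
  [0,0,0,0,0,0,0],
  [0,0,0,0,0,0,0],
])

```text
clock: 33.38
ee_pos: [0.4049, 0.2899, 0.1757]
orientation: [[0.178, 0.984, 0.002], [0.984, -0.178, 0.001], [0.001, 0.002, -1.0]]
force: [-0.3, 1.1, -0.7]
width: 0.0853
grip_force: 0.0
```

Run:
```python
from plan import *
plan([(402.5,289.5,100,79.8,0,38)])
a=imaging.get_image("top"); b=imaging.get_image("scene"); cv2.imwrite("pics/t6.png",a); cv2.imwrite("pics/s6.png",b)
A=cv2.resize(a[150:225,250:350],(400,300),interpolation=cv2.INTER_CUBIC); B=cv2.resize(b[180:280,290:423],(400,300),interpolation=cv2.INTER_CUBIC)
C=cv2.resize(b[140:240,380:513],(400,300),interpolation=cv2.INTER_CUBIC); D=cv2.resize(a[225:300,230:330],(400,300),interpolation=cv2.INTER_CUBIC)
cv2.imwrite("pics/m6.png",np.vstack([np.hstack([A,B]),np.hstack([D,C])]))
```

```text
t 33.38 pos [404.9 289.9 175.7] yaw 79.77 zax [ 2.e-03  9.e-04 -1.e+00] w 0.0853 q [ 30.  -3. 109.  -0.  73.  40.]
(402.5, 289.5, 100, 79.8)
   [-0.5, -1.0, 38.0, 0, 0, np.float64(-0.0), 0]
   [-0.5, -1.5, 37.5, 0, 0, np.float64(-0.0), 0]
```

View pics/m6.png

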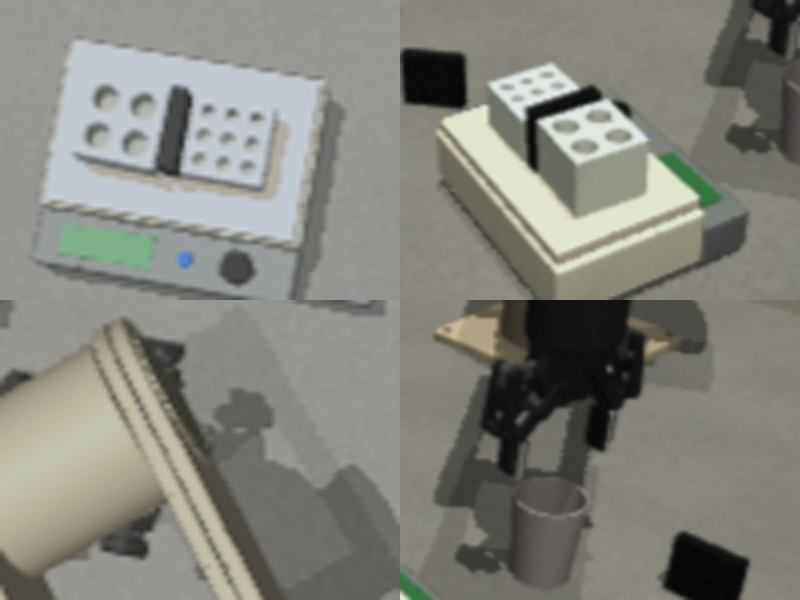

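The row on the plate is in order (bar at (178,130) tight between both blocks, upright); the gripper stands over the beaker (550,530).

servo_tool([
  [-0.5,-1,38,0,0,0,0],
  [0,-1.5,37,0,0,0,0],
  [0,0,0,0,0,0,0],
  [0,0,0,0,0,0,1],
  [0,0,0,0,0,0,1],
])

```text
clock: 34.1
ee_pos: [0.4025, 0.2905, 0.1021]
orientation: [[0.177, 0.984, 0.003], [0.984, -0.177, 0.002], [0.002, 0.003, -1.0]]
force: [-0.1, -0.7, 0.4]
width: 0.0601
grip_force: 59.6
```

servo_tool([
  [0,0,0,0,0,0,1],
  [0,0,0,0,0,0,1],
])

```text
clock: 34.35
ee_pos: [0.4025, 0.2907, 0.102]
orientation: [[0.177, 0.984, 0.004], [0.984, -0.177, 0.002], [0.003, 0.004, -1.0]]
force: [-0.7, -0.5, 6.7]
width: 0.0599
grip_force: 59.5
```

servo_tool([
  [0,0,0,0,0,0,0],
  [0,0,0,0,0,0,0],
  [0,0,0,0,0,0,0],
  [0,0,0,0,0,10,0],
  [0,0,0,0,0,10,0],
])

```text
clock: 34.98
ee_pos: [0.4006, 0.2896, 0.0994]
orientation: [[0.508, 0.862, -0.0], [0.862, -0.508, -0.0], [-0.0, -0.0, -1.0]]
force: [0.8, -0.2, 0.6]
width: 0.0851
grip_force: 0.0
```

servo_tool([
  [0,0,0,0,0,10,0],
  [0,0,0,0,0,10,0],
  [0,0,0,0,0,10,0],
  [0,0,0,0,0,10,0],
  [0,0,0,0,0,10,0],
])

```text
clock: 35.6
ee_pos: [0.4006, 0.2897, 0.0994]
orientation: [[0.986, 0.165, -0.0], [0.165, -0.986, -0.0], [-0.0, 0.0, -1.0]]
force: [-0.2, 0.2, -0.6]
width: 0.0853
grip_force: 0.0
```

servo_tool([
  [0,0,0,0,0,10,0],
  [0,0,0,0,0,10,0],
  [0,0,0,0,0,0,1],
  [0,0,0,0,0,0,1],
  [0,0,0,0,0,0,1],
])

```text
clock: 36.22
ee_pos: [0.4011, 0.2898, 0.1]
orientation: [[0.985, -0.174, 0.001], [-0.174, -0.985, 0.0], [0.001, -0.0, -1.0]]
force: [-0.3, -0.9, 5.4]
width: 0.0608
grip_force: 64.0
```

servo_tool([
  [0,0,0,0,0,0,1],
  [0,0,-10,0,0,0,1],
  [0,0,-50,0,0,0,1],
  [0,0,-50,0,0,0,1],
  [0,0,0,0,0,0,1],
])

```text
clock: 36.85
ee_pos: [0.4031, 0.2912, 0.215]
orientation: [[0.984, -0.175, 0.008], [-0.175, -0.984, 0.005], [0.007, -0.006, -1.0]]
force: [0.4, 0.9, -2.1]
width: 0.0607
grip_force: 64.8
```

Run:
```python
from plan import *
plan([(640,-217,210,-10,1,50)])
from meas import *
# stirrer from scene: disc top z=.08, and blue
im=cv2.imread("pics/s6.png"); hsv=cv2.cvtColor(im,cv2.COLOR_BGR2HSV)
st=hsv[172,250]; print(st, im[172,250])
m=(hsv[...,1]<60)&(hsv[...,2]>110)
c=blob(m,(228,155,275,192)); P=ray("scene",c[:,0],.08)[:,:2]*1000; print("disc scene",cv2.fitEllipse(P.astype(np.float32)))
a=cv2.imread("pics/t6.png"); h=cv2.cvtColor(a,cv2.COLOR_BGR2HSV); S=h[...,1]; V=h[...,2]
c=blob((V>160)*(S<40),(415,155,470,203)); P=ray("top",c[:,0],.08)[:,:2]*1000; print("disc top",cv2.fitEllipse(P.astype(np.float32)))
```

```text
t 36.85 pos [403.1 291.2 215. ] yaw -10.1 zax [ 0.0078  0.0047 -1.    ] w 0.0607 q [ 30.  -6. 108.   0.  77. 130.]
(640, -217, 210, -10)
   [27.0, 38.0, 0.5, 0, 0, np.float64(-0.0), 1]
   [27.0, 38.5, 0.5, 0, 0, np.float64(-0.0), 1]
   [27.0, 38.0, 0.5, 0, 0, np.float64(-0.0), 1]
   [27.0, 38.5, 0.5, 0, 0, np.float64(-0.0), 1]
   [27.0, 38.0, 0.5, 0, 0, np.float64(-0.0), 1]
   [27.0, 38.5, 0.5, 0, 0, np.float64(-0.0), 1]
   [26.5, 38.0, 0.5, 0, 0, np.float64(-0.0), 1]
   [27.0, 38.5, 0.5, 0, 0, np.float64(-0.0), 1]
   [26.5, 38.0, 0.5, 0, 0, np.float64(-0.0), 1]
   [27.0, 38.5, 0.0, 0, 0, np.float64(-0.0), 1]
   [26.5, 38.0, 0.5, 0, 0, np.float64(-0.0), 1]
   [27.0, 38.5, 0.0, 0, 0, np.float64(-0.0), 1]
[ 12  18 182] [169 174 182]
disc scene ((632.5970458984375, -231.96383666992188), (149.27110290527344, 171.08140563964844), 16.424522399902344)
disc top ((639.361572265625, -217.457275390625), (115.09699249267578, 116.09384155273438), 165.2980499267578)
```

servo_tool([
  [27,38,0,0,0,0,1],
  [27,38.5,0,0,0,0,1],
  [27,38,0,0,0,0,1],
  [27,38.5,0,0,0,0,1],
  [27,38,0,0,0,0,1],
])

```text
clock: 37.48
ee_pos: [0.4997, 0.0765, 0.2085]
orientation: [[0.984, -0.176, -0.002], [-0.176, -0.984, 0.0], [-0.002, 0.0, -1.0]]
force: [0.4, -0.1, -1.1]
width: 0.0607
grip_force: 64.9
```

servo_tool([
  [27,38.5,0,0,0,0,1],
  [27,38,0,0,0,0,1],
  [27,38.5,0,0,0,0,1],
  [27,38,0,0,0,0,1],
  [27,38.5,0,0,0,0,1],
])

```text
clock: 38.1
ee_pos: [0.5988, -0.1356, 0.2082]
orientation: [[0.984, -0.176, -0.002], [-0.176, -0.984, 0.001], [-0.002, -0.001, -1.0]]
force: [-0.7, 0.6, -1.4]
width: 0.0611
grip_force: 64.9
```

servo_tool([
  [27,38,0,0,0,0,1],
  [27,38.5,0,0,0,0,1],
  [0,0,0,0,0,0,1],
  [0,0,0,0,0,0,1],
  [0,0,0,0,0,0,1],
])

```text
clock: 38.72
ee_pos: [0.6382, -0.218, 0.2091]
orientation: [[0.984, -0.175, -0.001], [-0.175, -0.984, 0.001], [-0.001, -0.001, -1.0]]
force: [0.4, 0.1, -1.1]
width: 0.0607
grip_force: 65.1
```

Run:
```python
from plan import *
plan([(641,-218.3,185,-10,1,20)])
```

```text
t 38.73 pos [ 638.2 -218.   209.1] yaw -10.1 zax [-8.e-04  7.e-04 -1.e+00] w 0.0607 q [-23.  22.  78.   0.  80.  77.]
(641, -218.3, 185, -10)
   [1.5, -0.0, 12.0, 0, 0, np.float64(-0.0), 1]
   [1.5, -0.0, 12.0, 0, 0, np.float64(-0.0), 1]
```

servo_tool([
  [1,0,12,0,0,0,1],
  [0.5,0.5,12,0,0,0,1],
  [0,0,2,0,0,0,1],
  [0,0,0,0,0,0,1],
  [0,0,0,0,0,0,1],
])

```text
clock: 39.35
ee_pos: [0.6402, -0.2202, 0.184]
orientation: [[0.984, -0.177, 0.001], [-0.177, -0.984, -0.0], [0.001, 0.0, -1.0]]
force: [0.5, 0.3, -1.7]
width: 0.0607
grip_force: 65.0
```

servo_tool([
  [0,0,1,0,0,0,1],
  [0,0,0,0,0,0,1],
])

```text
clock: 39.6
ee_pos: [0.6401, -0.2201, 0.1827]
orientation: [[0.984, -0.177, 0.0], [-0.177, -0.984, -0.0], [0.0, 0.0, -1.0]]
force: [-0.3, 0.8, -0.6]
width: 0.0606
grip_force: 65.0
```

Nudge y by +1.5 and lower to contact.

servo_tool([
  [0,-1.5,1,0,0,0,1],
  [0,0,1,0,0,0,1],
  [0,0,0,0,0,0,1],
])

```text
clock: 39.98
ee_pos: [0.6401, -0.2185, 0.1803]
orientation: [[0.984, -0.177, -0.0], [-0.177, -0.984, 0.0], [-0.0, -0.0, -1.0]]
force: [-1.0, -0.1, -0.7]
width: 0.0605
grip_force: 65.0
```

servo_tool([
  [0,0,0.5,0,0,0,1],
  [0,0,0,0,0,0,1],
])

```text
clock: 40.22
ee_pos: [0.6403, -0.2186, 0.1802]
orientation: [[0.984, -0.177, 0.0], [-0.177, -0.984, -0.0], [0.0, 0.0, -1.0]]
force: [0.1, -0.1, -0.9]
width: 0.0605
grip_force: 65.0
```

servo_tool([
  [0,0,1,0,0,0,1],
  [0,0,0,0,0,0,1],
])

```text
clock: 40.48
ee_pos: [0.6406, -0.2187, 0.18]
orientation: [[0.984, -0.177, 0.001], [-0.177, -0.984, -0.0], [0.001, 0.0, -1.0]]
force: [-1.1, 0.4, 5.7]
width: 0.0604
grip_force: 64.9
```

servo_tool([
  [0,0,0,0,0,0,0],
  [0,0,0,0,0,0,0],
  [0,0,-10,0,0,0,0],
  [0,0,-50,0,0,0,0],
  [0,0,-50,0,0,0,0],
])

```text
clock: 41.1
ee_pos: [0.6399, -0.2184, 0.2903]
orientation: [[0.984, -0.177, -0.001], [-0.177, -0.984, 0.0], [-0.001, -0.0, -1.0]]
force: [0.2, -0.7, 0.5]
width: 0.0855
grip_force: 0.0
```

```bash
cat > plan3.py <<'E'
from plan import *
from scipy.spatial.transform import Rotation as Ro
def Rt(yaw,alpha): # tool down at yaw, then turned by -alpha about tool y
    a=np.radians(yaw); A=np.array([[np.cos(a),np.sin(a),0],[np.sin(a),-np.cos(a),0],[0,0,-1]])
    return Ro.from_matrix(A)*Ro.from_euler("y",-alpha,degrees=True)
def plan3(wps):
    s=env.read_state(); R=Ro.from_matrix(s["orientation"]); p=np.array(s["ee_pos"])*1000
    print("t",round(s["clock"],2),"pos",p.round(1),"z",R.as_matrix()[:,2].round(3),"w",round(s["width"],4),"q",np.degrees(s["q"]).round(0))
    for t,Rg,c,st in wps:
        t=np.array(t,float); ang=np.degrees((R.inv()*Rg).magnitude()); n=max(1,int(np.ceil(max(np.linalg.norm(t-p)/st,ang/10))))
        print(t.round(1))
        for i in range(n):
            sh=np.round(R.inv().apply((t-p)/(n-i))*2)/2; rv=np.round(np.degrees((R.inv()*Rg).as_rotvec())/(n-i)*2)/2
            p=p+R.apply(sh); R=R*Ro.from_rotvec(np.radians(rv)); print("  ",[float(v) for v in (*sh,*rv,c)])
E
python3 - <<'E'
from plan3 import *
T=Rt(80,60); z=T.as_matrix()[:,2]; g=np.array([398.5,-271.5,66]); print(z)
plan3([((480,-100,260),Rt(80,0),0,55),(g-150*z,T,0,50)])
E
```

```text
[-0.15038373 -0.85286853 -0.5       ]
t 41.1 pos [ 639.9 -218.4  290.3] z [-0.001  0.    -1.   ] w 0.0855 q [-23.  20.  73.  -0.  88.  77.]
[ 480. -100.  260.]
   [-18.0, -9.0, 3.0, -0.0, 0.0, -9.0, 0.0]
   [-16.0, -11.5, 3.0, -0.0, 0.0, -9.0, 0.0]
   [-14.0, -14.0, 3.0, -0.0, 0.0, -9.0, 0.0]
   [-12.0, -16.0, 3.0, -0.0, 0.0, -9.0, 0.0]
   [-9.5, -17.5, 3.0, -0.0, 0.0, -9.0, 0.0]
   [-6.5, -19.0, 3.0, -0.0, 0.0, -9.0, 0.0]
   [-3.5, -19.5, 3.0, -0.0, 0.0, -9.0, 0.0]
   [-0.0, -20.0, 3.0, -0.0, 0.0, -9.0, 0.0]
   [3.0, -19.5, 3.0, -0.0, -0.0, -9.0, 0.0]
   [6.0, -19.0, 3.5, -0.0, -0.0, -9.0, 0.0]
[ 421.1 -143.6  141. ]
   [-7.5, -7.0, 17.0, -0.0, -8.5, -0.0, 0.0]
   [-5.0, -7.0, 18.0, -0.0, -8.5, -0.0, 0.0]
   [-2.5, -7.0, 18.5, -0.0, -8.5, -0.0, 0.0]
   [0.5, -7.5, 18.5, -0.0, -8.5, -0.0, 0.0]
   [3.0, -7.0, 18.5, -0.0, -8.5, -0.0, 0.0]
   [6.0, -7.5, 17.5, -0.0, -9.0, -0.0, 0.0]
   [8.5, -7.0, 17.0, -0.0, -8.5, -0.0, 0.0]
```

servo_tool([
  [-18,-9,3,0,0,-9,0],
  [-16,-11.5,3,0,0,-9,0],
  [-14,-14,3,0,0,-9,0],
  [-12,-16,3,0,0,-9,0],
  [-9.5,-17.5,3,0,0,-9,0],
])

```text
clock: 41.72
ee_pos: [0.5599, -0.1589, 0.2748]
orientation: [[0.818, 0.575, 0.001], [0.575, -0.818, -0.0], [0.001, 0.001, -1.0]]
force: [-0.5, -0.0, 0.1]
width: 0.0852
grip_force: 0.0
```

servo_tool([
  [-6.5,-19,3,0,0,-9,0],
  [-3.5,-19.5,3,0,0,-9,0],
  [0,-20,3,0,0,-9,0],
  [3,-19.5,3,0,0,-9,0],
  [6,-19,3.5,0,0,-9,0],
])

```text
clock: 42.35
ee_pos: [0.4801, -0.0996, 0.2593]
orientation: [[0.172, 0.985, 0.001], [0.985, -0.172, -0.0], [-0.0, 0.001, -1.0]]
force: [-0.3, -0.5, 0.7]
width: 0.0854
grip_force: 0.0
```

servo_tool([
  [-7.5,-7,17,0,-8.5,0,0],
  [-5,-7,18,0,-8.5,0,0],
  [-2.5,-7,18.5,0,-8.5,0,0],
  [0.5,-7.5,18.5,0,-8.5,0,0],
  [0,0,0,0,0,0,0],
])

```text
clock: 42.98
ee_pos: [0.4456, -0.1236, 0.1886]
orientation: [[0.142, 0.985, -0.102], [0.817, -0.174, -0.55], [-0.559, -0.005, -0.829]]
force: [-0.1, 0.1, -0.3]
width: 0.0853
grip_force: 0.0
```

Run:
```python
from plan3 import *
T=Rt(80,60); z=T.as_matrix()[:,2]; g=np.array([398.5,-271.5,66])
plan3([(g-150*z,T,0,50)])
```

```text
t 42.98 pos [ 445.6 -123.6  188.6] z [-0.102 -0.55  -0.829] w 0.0853 q [ -2.  -3. 114. -34.  77.  19.]
[ 421.1 -143.6  141. ]
   [2.5, -7.0, 17.5, -0.0, -8.5, 0.0, 0.0]
   [5.0, -6.5, 17.0, -0.0, -8.5, 0.0, 0.0]
   [7.0, -7.0, 16.5, -0.0, -9.0, 0.0, 0.0]
```

servo_tool([
  [2.5,-7,17.5,0,-8.5,0,0],
  [5,-6.5,17,0,-8.5,0,0],
  [7,-7,16.5,0,-9,0,0],
  [0,0,0,0,0,0,0],
  [0,0,0,0,0,0,0],
])

```text
clock: 43.6
ee_pos: [0.424, -0.1447, 0.1443]
orientation: [[0.091, 0.984, -0.153], [0.496, -0.178, -0.85], [-0.863, 0.002, -0.504]]
force: [1.2, -0.2, -0.5]
width: 0.0853
grip_force: 0.0
```

Run:
```python
from plan3 import *
T=Rt(80,60); z=T.as_matrix()[:,2]; g=np.array([398.5,-271.5,66])
plan3([(g-100*z,T,0,50),(g-50*z,T,0,25)])
b=imaging.get_image("scene"); cv2.imwrite("pics/s7.png",b)
a=imaging.get_image("top"); cv2.imwrite("pics/t7.png",a)
for n,im in(("scene",b),("top",a)):
    h=cv2.cvtColor(im,cv2.COLOR_BGR2HSV); m=((h[...,0]<22)&(h[...,1]>110))
    m[:, :]*=1
    r=(270,120,330,170) if n=="scene" else (440,240,485,285)
    c=blob(m,r); print(n,"amber bbox",cv2.boundingRect(c))
# predicted bottle axis points
print(proj("scene",[[.3985,-.2715,z] for z in(0,.065,.13)]).round(1).tolist(),proj("top",[[.3985,-.2715,z] for z in(0,.065,.13)]).round(1).tolist())
```

```text
t 43.6 pos [ 424.  -144.7  144.3] z [-0.153 -0.85  -0.504] w 0.0853 q [  6.  12. 116. -56.  83.  40.]
[ 413.5 -186.2  116. ]
   [1.5, -1.5, 25.5, -0.0, -0.0, -0.0, 0.0]
   [1.5, -1.5, 25.5, -0.0, -0.5, -0.0, 0.0]
[ 406.  -228.9   91. ]
   [0.0, 0.0, 16.5, -0.0, 0.0, -0.0, 0.0]
   [0.0, 0.0, 17.0, -0.0, 0.0, -0.0, 0.0]
   [0.0, 0.0, 16.5, -0.0, 0.0, -0.0, 0.0]Traceback (most recent call last):
  File "<stdin>", line 8, in <module>
numpy._core._exceptions._UFuncOutputCastingError: Cannot cast ufunc 'multiply' output from dtype('int64') to dtype('bool') with casting rule 'same_kind'
```

Run:
```python
from plan3 import *
for n,f,r in(("scene","pics/scene0.png",(280,120,325,170)),("top","pics/t7.png",(440,240,485,285))):
    h=cv2.cvtColor(cv2.imread(f),cv2.COLOR_BGR2HSV); m=((h[...,0]<22)&(h[...,1]>110)).astype(np.uint8)
    print(n,cv2.boundingRect(blob(m,r)),proj(n,[[.3985,-.2715,z] for z in(0,.065,.13)]).round(1).tolist())
```

```text
scene (295, 133, 16, 16) [[303.6, 160.5], [302.5, 144.1], [301.4, 126.9]]
top (453, 253, 20, 19) [[456.7, 261.2], [462.5, 261.6], [468.8, 262.1]]
```

servo_tool([
  [1.5,-1.5,25,0,0,0,0],
  [1.5,-1.5,25,0,0,0,0],
  [0,0,0,0,0,0,0],
  [0,0,0,0,0,0,0],
])

```text
clock: 44.2
ee_pos: [0.4132, -0.1853, 0.1169]
orientation: [[0.092, 0.984, -0.152], [0.493, -0.178, -0.852], [-0.865, 0.003, -0.501]]
force: [-0.2, -0.5, 0.8]
width: 0.0853
grip_force: 0.0
```

servo_tool([
  [0,0,16.5,0,0,0,0],
  [0,0,17,0,0,0,0],
  [0,0,16.5,0,0,0,0],
  [0,0,0,0,0,0,0],
])

```text
clock: 44.7
ee_pos: [0.4032, -0.229, 0.0893]
orientation: [[0.087, 0.984, -0.156], [0.492, -0.179, -0.852], [-0.866, -0.002, -0.5]]
force: [0.5, 0.0, -0.4]
width: 0.0853
grip_force: 0.0
```

servo_tool([
  [0,0,0,0,0,0,1],
  [0,0,0,0,0,0,1],
  [0,0,0,0,0,0,1],
  [0,0,0,0,0,0,1],
])

```text
clock: 45.2
ee_pos: [0.4051, -0.2278, 0.0908]
orientation: [[0.089, 0.984, -0.152], [0.492, -0.176, -0.853], [-0.866, 0.001, -0.5]]
force: [1.3, -0.6, 2.4]
width: 0.0585
grip_force: 64.3
```

Run:
```python
from plan3 import *
T=Rt(80,60)
plan3([])
b=imaging.get_image("scene"); crop(b,(250,60,400,180),5,"s8.png"); print(env.read_state()["wrist_torque"])
```

```text
t 45.2 pos [ 405.1 -227.8   90.8] z [-0.152 -0.853 -0.5  ] w 0.0585 q [ -4.  16. 119. -64.  73.  43.]
[ 0.13526495 -0.07141043  0.11509218]
```

View pics/s8.png

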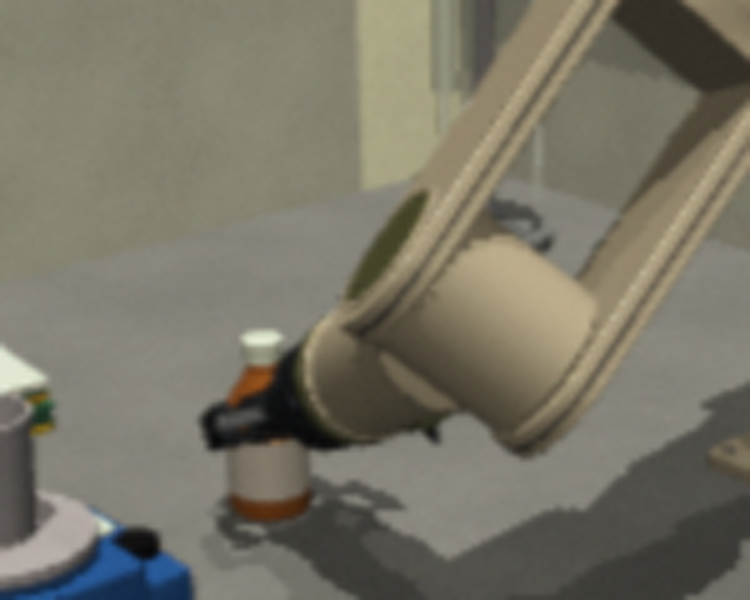

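Run:
```python
from plan3 import *
T=Rt(80,60);U=Rt(115,60)
f=np.radians(-65); off=44.2*np.array([np.cos(f),np.sin(f)]); tgt=np.array([639.5,-93.3])-off; print(tgt)
plan3([((405.1,-227.8,160),T,1,35),((480-off[0],-110-off[1],160),U,1,35),((*tgt,160),U,1,35)])
```

```text
[620.82027283 -53.24119581]
t 45.25 pos [ 405.  -227.9   90.7] z [-0.152 -0.853 -0.5  ] w 0.0583 q [ -4.  16. 119. -64.  73.  43.]
[ 405.1 -227.8  160. ]
   [-30.0, 0.0, -17.5, -0.0, 0.0, -0.0, 1.0]
   [-30.0, 0.0, -17.0, -0.0, 0.0, -0.0, 1.0]
[461.3 -69.9 160. ]
   [16.5, 5.5, -28.5, -6.0, 0.0, -3.5, 1.0]
   [16.0, 9.5, -28.0, -6.0, 0.0, -3.5, 1.0]
   [15.5, 13.5, -26.5, -6.0, 0.0, -3.5, 1.0]
   [14.5, 17.0, -25.0, -6.0, 0.0, -3.5, 1.0]
   [13.5, 20.0, -23.5, -6.5, -0.0, -3.5, 1.0]
[620.8 -53.2 160. ]
   [-5.0, 30.5, 9.0, 0.0, 0.0, -0.0, 1.0]
   [-5.5, 30.5, 9.0, 0.0, 0.0, -0.0, 1.0]
   [-5.0, 30.5, 9.0, 0.0, 0.0, -0.0, 1.0]
   [-5.5, 30.0, 9.5, 0.0, 0.0, -0.0, 1.0]
   [-5.0, 30.5, 9.0, 0.0, 0.0, -0.0, 1.0]
```

servo_tool([
  [-10,0,-6,0,0,0,1],
  [-20,0,-11.5,0,0,0,1],
  [-30,0,-17,0,0,0,1],
  [0,0,0,0,0,0,1],
])

```text
clock: 45.75
ee_pos: [0.4059, -0.2282, 0.1623]
orientation: [[0.093, 0.984, -0.15], [0.492, -0.177, -0.853], [-0.866, 0.005, -0.5]]
force: [0.5, 0.4, -2.1]
width: 0.0584
grip_force: 64.5
```

servo_tool([
  [16.5,5.5,-28.5,-6,0,-3.5,1],
  [16,9.5,-28,-6,0,-3.5,1],
  [15.5,13.5,-26.5,-6,0,-3.5,1],
  [14.5,17,-25,-6,0,-3.5,1],
  [13.5,20,-23.5,-6.5,0,-3.5,1],
])

```text
clock: 46.38
ee_pos: [0.4603, -0.0689, 0.1583]
orientation: [[-0.213, 0.905, 0.369], [0.454, 0.426, -0.783], [-0.865, 0.0, -0.502]]
force: [0.2, -0.1, -2.3]
width: 0.0581
grip_force: 65.8
```

servo_tool([
  [0,0,0,0,0,0,1],
  [0,0,0,0,0,0,1],
])

```text
clock: 46.62
ee_pos: [0.4601, -0.0703, 0.1588]
orientation: [[-0.211, 0.907, 0.365], [0.455, 0.421, -0.785], [-0.866, 0.001, -0.501]]
force: [-0.4, -0.2, -1.6]
width: 0.0582
grip_force: 65.8
```

Run:
```python
from plan3 import *
U=Rt(115,60)
plan3([((620.8,-53.2,160),U,1,40)])
```

```text
t 46.62 pos [460.1 -70.3 158.8] z [ 0.365 -0.785 -0.501] w 0.0582 q [ 17.  -3. 130. -69.  66.  30.]
[620.8 -53.2 160. ]
   [-5.5, 30.5, 9.0, -0.0, -0.0, -0.0, 1.0]
   [-5.5, 30.5, 9.0, -0.0, -0.0, -0.0, 1.0]
   [-5.5, 30.5, 9.0, -0.0, -0.0, -0.0, 1.0]
   [-5.5, 30.5, 9.0, -0.0, -0.0, -0.0, 1.0]
   [-5.0, 31.0, 8.5, -0.0, -0.0, -0.0, 1.0]
```

servo_tool([
  [-5.5,30.5,9,0,0,0,1],
  [-5.5,30.5,9,0,0,0,1],
  [-5.5,30.5,9,0,0,0,1],
  [-5.5,30.5,9,0,0,0,1],
  [-5,31,8.5,0,0,0,1],
])

```text
clock: 47.25
ee_pos: [0.622, -0.0539, 0.1599]
orientation: [[-0.21, 0.908, 0.363], [0.455, 0.42, -0.786], [-0.866, 0.0, -0.501]]
force: [-0.0, 1.1, -1.8]
width: 0.0583
grip_force: 65.8
```

servo_tool([
  [0,0,0,0,0,0,1],
  [0,0,0,0,0,0,1],
  [0,0,0,0,0,0,1],
])

```text
clock: 47.62
ee_pos: [0.6204, -0.0532, 0.1601]
orientation: [[-0.211, 0.907, 0.365], [0.454, 0.421, -0.785], [-0.866, 0.0, -0.501]]
force: [-0.7, 0.8, -1.7]
width: 0.0583
grip_force: 65.9
```

Run:
```python
from plan3 import *
U=Rt(115,60)
plan3([((620.8,-53.2,105),U,1,20),((620.8,-53.2,95),U,1,5)])
for n in("top","scene"):
    im=imaging.get_image(n); cv2.imwrite(f"pics/{n}9.png",im); h=cv2.cvtColor(im,cv2.COLOR_BGR2HSV); m=((h[...,0]<22)&(h[...,1]>110)).astype(np.uint8)
    X=np.array([[.6395,-.0933,z] for z in(.07,.135,.2)]); p=proj(n,X); u,v=p[1].astype(int)
    cs,_=cv2.findContours(m[v-40:v+40,u-40:u+40].copy(),cv2.RETR_EXTERNAL,cv2.CHAIN_APPROX_NONE)
    print(n,p.round(1).tolist(),[(cv2.boundingRect(c)[0]+u-40,cv2.boundingRect(c)[1]+v-40,*cv2.boundingRect(c)[2:]) for c in cs if cv2.contourArea(c)>15])
```

```text
t 47.62 pos [620.4 -53.2 160.1] z [ 0.365 -0.785 -0.501] w 0.0583 q [ 14.  19. 106. -69.  65.  26.]
[620.8 -53.2 105. ]
   [16.0, 0.0, 9.5, -0.0, -0.0, -0.0, 1.0]
   [16.0, 0.0, 9.0, -0.0, -0.0, -0.0, 1.0]
   [15.5, 0.5, 9.5, -0.0, -0.0, -0.0, 1.0]
[620.8 -53.2  95. ]
   [4.5, -0.0, 2.5, -0.0, -0.0, -0.0, 1.0]
   [4.5, -0.0, 2.5, -0.0, -0.0, -0.0, 1.0]
top [[399.6, 180.6], [402.7, 177.1], [406.2, 173.2]] [(np.int64(393), np.int64(167), 21, 21)]
scene [[270.9, 183.2], [268.4, 163.1], [265.8, 141.6]] [(np.int64(262), np.int64(181), 19, 7), (np.int64(258), np.int64(149), 18, 16)]
```

servo_tool([
  [15,0,9,0,0,0,1],
  [15,0,9,0,0,0,1],
  [10,0,6,0,0,0,1],
  [6,0,3.5,0,0,0,1],
  [0,0,0,0,0,0,1],
])

```text
clock: 48.35
ee_pos: [0.6215, -0.0533, 0.1063]
orientation: [[-0.211, 0.906, 0.366], [0.454, 0.422, -0.785], [-0.866, 0.0, -0.501]]
force: [-0.1, -1.3, -2.8]
width: 0.0585
grip_force: 65.9
```

servo_tool([
  [4.5,0,2.5,0,0,0,1],
  [4.5,0,2.5,0,0,0,1],
  [0,0,0,0,0,0,1],
  [0,0,0,0,0,0,1],
])

```text
clock: 48.85
ee_pos: [0.6219, -0.0531, 0.0971]
orientation: [[-0.21, 0.906, 0.367], [0.454, 0.422, -0.784], [-0.866, 0.002, -0.5]]
force: [0.4, -0.1, -1.7]
width: 0.0586
grip_force: 65.9
```

servo_tool([
  [3,-1,1.5,0,0,0,1],
  [1.5,0,1,0,0,0,1],
  [0,0,0,0,0,0,1],
])

```text
clock: 49.22
ee_pos: [0.6207, -0.0535, 0.0915]
orientation: [[-0.21, 0.906, 0.366], [0.454, 0.422, -0.784], [-0.866, 0.001, -0.501]]
force: [0.4, -0.4, -2.8]
width: 0.0583
grip_force: 65.9
```

servo_tool([
  [1,0,0.5,0,0,0,1],
  [0,0,0,0,0,0,1],
])

```text
clock: 49.48
ee_pos: [0.621, -0.0534, 0.0909]
orientation: [[-0.21, 0.906, 0.367], [0.454, 0.422, -0.784], [-0.866, 0.002, -0.5]]
force: [-0.3, -0.7, -0.6]
width: 0.0581
grip_force: 66.0
```

servo_tool([
  [1,0,0.5,0,0,0,1],
  [0,0,0,0,0,0,1],
])

```text
clock: 49.72
ee_pos: [0.6212, -0.0535, 0.0907]
orientation: [[-0.209, 0.907, 0.367], [0.453, 0.422, -0.785], [-0.867, 0.002, -0.499]]
force: [-4.2, 1.2, 5.7]
width: 0.0585
grip_force: 66.5
```

servo_tool([
  [0,0,0,0,0,0,0],
  [0,0,0,0,0,0,0],
  [0,0,0,0,0,0,0],
  [0,0,-20,0,0,0,0],
  [0,0,-30,0,0,0,0],
])

```text
clock: 50.35
ee_pos: [0.6016, -0.0136, 0.1149]
orientation: [[-0.21, 0.907, 0.365], [0.454, 0.421, -0.785], [-0.866, 0.001, -0.501]]
force: [-0.2, 0.2, 0.3]
width: 0.0851
grip_force: 0.0
```

servo_tool([
  [0,0,-40,0,0,0,0],
  [-35,0,-20,0,0,0,0],
  [-35,-20,-20,0,0,0,0],
  [-20,-50,0,0,0,0,0],
  [0,-60,0,0,0,0,0],
])

```text
clock: 50.98
ee_pos: [0.4743, -0.0466, 0.2351]
orientation: [[-0.206, 0.906, 0.37], [0.455, 0.423, -0.783], [-0.866, 0.007, -0.5]]
force: [-0.2, 0.1, 1.4]
width: 0.0852
grip_force: 0.0
```

servo_tool([
  [0,-60,0,0,0,0,0],
  [0,-30,0,0,0,0,0],
  [0,0,0,0,0,0,0],
  [0,0,0,0,0,0,0],
])

```text
clock: 51.48
ee_pos: [0.3934, -0.0845, 0.2331]
orientation: [[-0.209, 0.906, 0.368], [0.455, 0.423, -0.784], [-0.866, 0.004, -0.5]]
force: [0.0, -0.3, 0.6]
width: 0.0854
grip_force: 0.0
```

Run:
```python
from plan3 import *
from meas import rect
plan3([])
A=imaging.get_image("top");B=imaging.get_image("scene"); cv2.imwrite("pics/topA.png",A); cv2.imwrite("pics/sceneA.png",B)
for n,im in(("top",A),("scene",B)):
    h=cv2.cvtColor(im,cv2.COLOR_BGR2HSV); m=((h[...,0]<22)&(h[...,1]>110)).astype(np.uint8)
    X=np.array([[.6395,-.0933,z] for z in(0,.065,.13)]); p=proj(n,X); u,v=p[1].astype(int)
    cs,_=cv2.findContours(m[v-30:v+30,u-30:u+30].copy(),cv2.RETR_EXTERNAL,cv2.CHAIN_APPROX_NONE)
    print(n,p.round(1).tolist(),[(int(b[0]+u-30),int(b[1]+v-30),b[2],b[3]) for b in map(cv2.boundingRect,cs) if b[2]*b[3]>20])
h=cv2.cvtColor(A,cv2.COLOR_BGR2HSV);V=h[...,2];S=h[...,1]
# bright cap
m=((V>165)&(S<40)); u,v=proj("top",[[.6395,-.0933,.13]])[0].astype(int)
rect("top",blob(m,(u-12,v-12,u+12,v+12)),.13,"cap")
# disc outline (disc + beaker), and beaker rim: edge circle
g=cv2.resize(A[150:215,405:480],None,fx=8,fy=8,interpolation=cv2.INTER_CUBIC); g=cv2.cvtColor(g,cv2.COLOR_BGR2GRAY)
c=cv2.HoughCircles(g,cv2.HOUGH_GRADIENT,1,20,param1=80,param2=20,minRadius=75,maxRadius=110)
if c is not None:
    for q in c[0][:3]:
        uv=(q[:2]+.5)/8-.5+[405,150]; print("rim? r",q[2]/8,ray("top",[uv],.16)[0,:2]*1000)
# scene vs before: bystanders moved?
for n,a in(("top",A),("scene",B)):
    d=cv2.absdiff(a,cv2.imread(f"pics/{n}0.png")).max(2)
    for nm,X in(("wash",[.79,.03,.1]),("tip",[.55,.47,.03])):
        u,v=proj(n,[X])[0].astype(int); print(n,nm,u,v,int((d[max(v-25,0):v+25,u-25:u+25]>25).sum()))
```

```text
t 51.48 pos [393.4 -84.5 233.1] z [ 0.368 -0.784 -0.5  ] w 0.0854 q [ 18. -28. 140. -64.  73.  16.]
top [[396.5, 184.0], [399.3, 180.8], [402.5, 177.3]] [(390, 171, 20, 19)]
scene [[273.3, 203.4], [271.1, 184.7], [268.6, 164.7]] [(264, 201, 19, 8), (261, 172, 20, 19)]
cap c [640.5 -93.3] size [25.7 23.1] ang 89.4
rim? r 10.7375 [ 639.90490734 -217.44694824]
top wash 357 129 0
top tip 214 213 0
scene wash 243 211 93
scene tip 453 286 0
```

```bash
python3 -c "
from cell import env
print(env.sign_off())"
```

```text
the job is handed in; nothing more can be done
None
```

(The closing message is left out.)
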